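# Set up the die press

## Task

Set up the die press for the next run. First nest the white cup or cups that stand on the press bed, in the carriage's way, into the cup on the cork coaster, as one upright stack left standing there; next draw the carriage all the way out by its black post, and stand every cutting die squarely in a pocket of its own, fully down, with the plywood back down and the open steel cutting edge up. Then push the carriage with the dies under the press until it clicks home, leaving the mallet, flask and thread spool where they are.

Things in the scene. Friction and masses are not known exactly. Their poses are not given: they have to be found in the camera images.
- carriage (a joint): travel of the aluminium carriage along the press's +y: 0 = all the way out, 0.270 m = home at its stop. Slides with 2 to 5 N; from about 0.254 to 0.264 m a sprung ball must be forced over a bump (6 to 10 N more), after which the spring holds it at the stop. Three open pockets in a row; starts part-way in
- post (a point): a point on the axis of the carriage's upright black post (22 mm diameter), at its top, 82 mm above the table; the bare post below it is 56 mm tall. It moves with the carriage; 60 mm of flat bar separates it from the carriage's end
- press: fixed grey press; origin on the table under the bed line, x across the bed, y along it (robot's left), z up. Bed: plate 124 mm wide, 12 mm high, y -0.365 to 0.305; rails 18 mm above the table lie 50 to 58 mm either side of the line. Four-post head, 215 mm tall, platen underside 104 mm above the table, covers y 0.03 to 0.26, x -0.085 to 0.085
- pocket0 (a point): centre of the floor of carriage pocket 0 (the one next to the post), 20.5 mm above the table. The pocket is 56 mm (press x) by 66 mm (press y), 10 mm deep; its axes are the press's. Pockets are 88 mm apart
- pocket1 (a point): centre of the floor of carriage pocket 1 (the middle one), 20.5 mm above the table. The pocket is 56 mm (press x) by 66 mm (press y), 10 mm deep; its axes are the press's. Pockets are 88 mm apart
- pocket2 (a point): centre of the floor of carriage pocket 2 (the one nearest the press head), 20.5 mm above the table. The pocket is 56 mm (press x) by 66 mm (press y), 10 mm deep; its axes are the press's. Pockets are 88 mm apart
- seat0 (a point): 25 mm above the floor of pocket 0: where a die's centre is when it stands fully down in the middle of the pocket
- seat1 (a point): 25 mm above the floor of pocket 1: where a die's centre is when it stands fully down in the middle of the pocket
- seat2 (a point): 25 mm above the floor of pocket 2: where a die's centre is when it stands fully down in the middle of the pocket
- die_a: steel-rule cutting die 50 (x) by 50 (y) by 60 (z) mm, 0.3 kg, origin at its centre: 14 mm plywood back at +x, 5 mm steel walls to the open hollow cutting edge at -x. Starts lying on the table, z up, -x facing the robot's left or half left, half back at the robot. As wanted in a pocket: x straight down, y and z level, 50 mm tall, z along the bed, either way round. 2 or 3 of dies a, b, c are present
- die_b: steel-rule cutting die 50 (x) by 50 (y) by 60 (z) mm, 0.3 kg, origin at its centre: 14 mm plywood back at +x, 5 mm steel walls to the open hollow cutting edge at -x. Starts lying on the table, z up, -x facing the robot's left or half left, half back at the robot. As wanted in a pocket: x straight down, y and z level, 50 mm tall, z along the bed, either way round. 2 or 3 of dies a, b, c are present
- die_c: steel-rule cutting die 50 (x) by 50 (y) by 60 (z) mm, 0.3 kg, origin at its centre: 14 mm plywood back at +x, 5 mm steel walls to the open hollow cutting edge at -x. Starts lying on the table, z up, -x facing the robot's left or half left, half back at the robot. As wanted in a pocket: x straight down, y and z level, 50 mm tall, z along the bed, either way round. 2 or 3 of dies a, b, c are present
- cup_base: white cup, 72 mm tall, outside diameter 44 mm at the foot and 66 mm in a straight 12 mm band at the rim, wall 3 mm, floor 30 mm thick, 0.09 kg; origin at the centre of its underside, z up. Put into another one it stands 30 mm higher, so 30 mm of it shows. This one stands on the coaster from the start
- cup_1: white cup, 72 mm tall, outside diameter 44 mm at the foot and 66 mm in a straight 12 mm band at the rim, wall 3 mm, floor 30 mm thick, 0.09 kg; origin at the centre of its underside, z up. Put into another one it stands 30 mm higher, so 30 mm of it shows. Starts on the press bed (foot 12 mm above the table), between the post and the bed's outer end; one or two of cups 1 and 2 are present
- cup_2: white cup, 72 mm tall, outside diameter 44 mm at the foot and 66 mm in a straight 12 mm band at the rim, wall 3 mm, floor 30 mm thick, 0.09 kg; origin at the centre of its underside, z up. Put into another one it stands 30 mm higher, so 30 mm of it shows. Starts on the press bed, nearer its outer end; one or two of cups 1 and 2 are present
- coaster: cork coaster fixed to the table, 96 mm across, 6 mm thick; origin at the centre of its underside
- mallet: mallet lying on the table beyond the press, white head 54 mm diameter by 100 mm, wooden handle; origin under the head's centre, handle along -x. Bystander
- flask: steel flask 68 mm diameter, 210 mm tall; origin at the centre of its underside. Bystander
- spool: yellow thread spool 60 mm diameter, 70 mm tall; origin at the centre of its underside. Bystander

How it is judged:
On the way, in this order (a step that is already met when the one before it is completed fails the run):
1. the cups from the bed are nested in the cup on the coaster (horizontal distance between each of cup_1, cup_2 and cup_base below 0.008 m and angle between each of cup_1, cup_2, cup_base's own z axis and vertical below 0.12 rad and z of cup_1 in the frame of cup_base between 0.018 and 0.072 m and z of cup_2 in the frame of cup_base between 0.018 and 0.072 m and horizontal distance between cup_base and coaster below 0.03 m), for 0.2 s.
2. the carriage is drawn all the way out (value of joint carriage below 0.012 m), for 0.2 s.
3. every die stands in a pocket, cutting edge up ((distance between die_a and seat0 below 0.008 m or distance between die_a and seat1 below 0.008 m or distance between die_a and seat2 below 0.008 m) and angle between each of die_a, die_b, die_c's own x axis and vertical above 3 rad and (distance between die_b and seat0 below 0.008 m or distance between die_b and seat1 below 0.008 m or distance between die_b and seat2 below 0.008 m) and (distance between die_c and seat0 below 0.008 m or distance between die_c and seat1 below 0.008 m or distance between die_c and seat2 below 0.008 m)), for 0.2 s.
4. the carriage is pushed home past its detent with the dies in it (all of step 3 and value of joint carriage above 0.2665 m), for 0.2 s.
At the end, for the whole second after the job is handed in: Carriage at its stop (joint above 0.2665 m); every die in a pocket, centre within 8 mm of its seat point, cutting edge up within 8 degrees; every cup nested in the base cup (axes within 8 mm, tilt under 7 degrees), stack within 30 mm of the coaster centre; all at rest (all of step 1 and all of step 4 and linear speed of each of die_a, die_b, die_c, cup_1, cup_2 below 0.02 m/s); the robot touches nothing.
It fails at once if the mallet is moved more than 30 mm (distance of mallet from where it was at the start of the episode above 0.03 m).
It fails at once if the flask is moved more than 30 mm (distance of flask from where it was at the start of the episode above 0.03 m).
It fails at once if the spool is moved more than 30 mm (distance of spool from where it was at the start of the episode above 0.03 m).
It fails at once if a thing falls to the floor (height (world z) of any of die_a, die_b, die_c, cup_1, cup_2, cup_base below -0.1 m).
Of die_a, die_b, die_c only 2 to 3 are there at a start; the rules pass over those that are not, and their reading is None.
Of cup_1, cup_2 only 1 to 2 are there at a start; the rules pass over those that are not, and their reading is None.
At some moment in a run one of die_a, die_b, die_c may be knocked a few centimetres aside while the robot is not near it.
It also fails if it takes over 210 s, if anything falls off the work surface, if the arm or the gripper's body presses on something with over 40 N, if the wrist force passes 120 N, or if a joint passes its speed limit or range.

## Robot

A 7-joint arm with a two-finger parallel gripper is mounted at the origin on the work surface. World frame = base frame: x ahead of the robot, y to its left, z up, the work surface at z = 0. Lengths are in m, angles in rad, forces in N, time in s.
With the tool pointing down it reaches from about 0.425 to 0.925 m from the base axis. Payload 6.8 kg.
Tool frame: the origin (TCP) lies between the finger pads; the fingertips stand r.tips_ahead ahead of it and the grasp point (between the pads) lies 5 mm behind it (r.tips_ahead is the distance from the TCP to the fingertips, in m); z points along the fingers, y is the line along which they close (so a half turn about z gives the same grasp; the last joint's range is limited). The gripper opens to 85 mm and grips with 20 to 120 N. Pads are 22 mm wide; open, the fingers measure 114 mm over their backs; the gripper's body (76 mm by 85 mm) begins 54 mm behind the grasp point. The pads swing forward as they close: fully open they stand 13 mm farther back than shut.
Start: joints at [-1.277, 0.477, 0.022, 1.555, -0.011, 1.109, -0.083], TCP at [0.264, 0.621, 0.245] pointing down, gripper open.
Joint ranges: [-2.96, 2.96], [-0.34, 2.1], [-1.41, 1.46], [0.24, 2.44], [-1.37, 4.51], [0.17, 1.92], [-2.96, 2.96]. Speed limits (rad/s): [2.39, 2.39, 3.14, 3.14, 3.14, 3.14, 3.14].

## Interface

Orientations are given as a rotation vector (axis times angle).
In Python, from bench import r gives the robot as it stands.
- The arm moves only by the tool move_arm, never from a script. Its argument "rows" is one flat list of numbers, 4 for each row, row after row: the shift along the tool's x, y, z in cm, then the turn about the tool's z in degrees. In form: [tx, ty, tz, twist, tx, ty, tz, twist, ...]. A call has 1 to 10 rows; each row is the pose to reach, as a shift and turn from the pose commanded when the call began, along the tool's axes at that moment; what a row does not reach only later rows make up. A row lasts 1/8 s, in which the tool goes at most 62.5 mm and 10.7 degrees, less where a joint would pass 70% of its speed; a pose out of reach is approached as far as the arm can. A call with a gripper value outside its range is refused whole. "fingers" is the opening, from 0 (shut) to 1 (fully open), set as the call begins (left out, the last holds). The fingers move at their own pace and stop on an object; "newtons" is the grip in N (left out, the last holds). Time passes only in rows, so rows that repeat a pose let the fingers close. It gives the time, the measured TCP pose, the force, the opening and the grip force at its end, in the units of the state.
- r.get_obs(): the state, without advancing time (a new reading comes with each control period).
- r.grab_frame(name): name is "scene" or "side" or "wrist"; returns the picture (420x560x3 uint8, blue, green, red); there is no depth.
- r.camera_params(name): a dict with "fx", "fy", "cx", "cy" (pixels), "k1" (the pictures are not rectified: a ray, as slopes to the right and down, at radius r is drawn at 1 + k1 r^2 times it, then the intrinsics apply), "world_from_camera" (4x4, takes a point from camera to world coordinates). Camera axes: x right, y down, z forward; pixel columns grow to the right and rows downward; lengths in m; the calibration is good to about 2 mm. A picture is of the moment at which its call begins: read the wrist's pose just before it. camera_params takes no time and is no camera call; for the wrist camera it gives the pose at the moment of the call.
- r.hand_in(): hands the job in; it is judged then, once.
The state is a dict: "clock": time; "joints": joint angles; "qvel": joint speeds; "tau": joint torques, N m; "tcp_pos": TCP position; "orientation": TCP orientation; "contact_force": force on the tool from outside, world axes, zero at the start; "moment": the same for the moment, N m; "grip_width": finger opening in m; "gripper_force": force on a finger pad.
Only numpy, scipy, OpenCV 4.12 (cv2) and the standard library are available. Lean on these libraries where they do the work, as an engineer would, in place of code of your own. Each camera call takes 0.05 s, during which the arm holds its last target. There are 200 camera calls.

## Working session

There is one attempt and no reset: what is moved stays moved. The work goes in short steps, Python scripts to look and compute and a tool call to move; the robot and the scene stay as the last step left them, time stands still between calls to the robot, and variables do not carry over. Pictures are saved under pics/ and viewed, at most 14 in all, crops included, and the job is handed in when it is done.

Besides the shell and the picture viewer there is one more tool, called in YAML: its name, and indented under it one key for each argument. move_arm: Moves the arm, as the interface text tells. Its arguments: {"type":"object","properties":{"rows":{"type":"array"},"fingers":{"type":"number"},"newtons":{"type":"number"}},"required":["rows"]}

```bash
ls; mkdir -p pics; python3 - <<'E'
from bench import r
import cv2,numpy as np
o=r.get_obs();print({k:np.round(v,3) for k,v in o.items()},r.tips_ahead)
for n in("scene","side","wrist"):
    p=r.camera_params(n);print(n,{k:np.round(v,4).tolist() for k,v in p.items()})
    cv2.imwrite(f"pics/{n}0.png",r.grab_frame(n))
E
```

```text
pics
{'clock': np.float64(0.0), 'joints': array([-1.277,  0.478,  0.022,  1.556, -0.011,  1.109, -0.083]), 'qvel': array([-0.001, -0.001, -0.   ,  0.002,  0.001, -0.001, -0.   ]), 'tau': array([-0.0000e+00, -5.9645e+01,  1.6080e+00, -2.8118e+01,  1.2000e-02,
        1.0000e-02,  0.0000e+00]), 'tcp_pos': array([0.264, 0.621, 0.244]), 'orientation': array([-6.270e-01, -3.078e+00,  3.000e-03]), 'contact_force': array([-0.635, -0.717,  0.51 ]), 'moment': array([0.02 , 0.042, 0.02 ]), 'gripper_force': np.float64(0.0), 'grip_width': np.float64(0.085)} 0.014
scene {'fx': 489.0909, 'fy': 489.0909, 'cx': 282.0242, 'cy': 211.1068, 'k1': 0.0407, 'world_from_camera': [[0.6697, 0.5926, -0.4477, 1.1042], [0.7425, -0.5204, 0.4218, -0.4327], [0.017, -0.6149, -0.7884, 1.0393], [0.0, 0.0, 0.0, 1.0]]}
side {'fx': 490.0883, 'fy': 490.0883, 'cx': 282.7765, 'cy': 201.5579, 'k1': -0.0589, 'world_from_camera': [[0.739, -0.4504, 0.5009, -0.09], [-0.6736, -0.5058, 0.5389, -0.6049], [0.0106, -0.7357, -0.6772, 0.9646], [0.0, 0.0, 0.0, 1.0]]}
wrist {'fx': 315.8639, 'fy': 315.8639, 'cx': 277.5965, 'cy': 205.1146, 'k1': 0.0119, 'world_from_camera': [[0.3913, 0.8733, 0.2901, 0.1884], [0.9203, -0.3711, -0.1242, 0.6532], [-0.0008, 0.3156, -0.9489, 0.3712], [0.0, 0.0, 0.0, 1.0]]}
```

View pics/scene0.png

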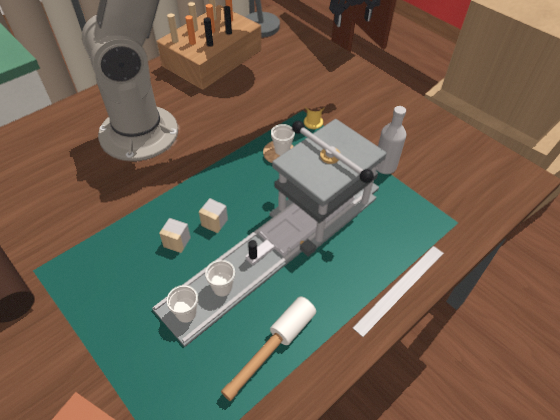

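View pics/side0.png

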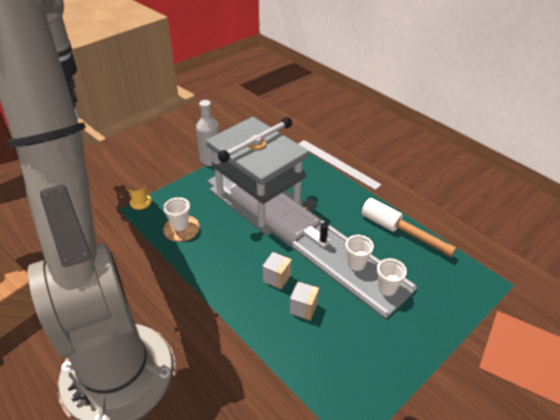

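The scene picture shows bed cups at about (183,303) and (220,280), the base cup at (283,140), the post at (253,248), and two dies at (175,235) and (213,215). The side picture agrees: cups (391,277) and (359,253), post (324,233), base (177,215), dies (278,269) and (305,300).

```bash
cat > h.py <<'E'
from bench import r
import cv2,numpy as np
from scipy.spatial.transform import Rotation as R
def rays(p,uv):
    uv=np.atleast_2d(np.array(uv,float))
    d=(uv-[p['cx'],p['cy']])/[p['fx'],p['fy']]
    s=d.copy()
    for _ in range(10): s=d/(1+p['k1']*(s**2).sum(1,keepdims=True))
    T=np.array(p['world_from_camera'])
    return T[:3,3],np.c_[s,np.ones(len(s))]@T[:3,:3].T
def plane(p,uv,z):
    o,d=rays(p,uv); return (o+d*((z-o[2])/d[:,2])[:,None])
def tri(p1,u1,p2,u2):
    o1,d1=rays(p1,u1);o2,d2=rays(p2,u2);d1=d1[0];d2=d2[0]
    t=np.linalg.lstsq(np.c_[d1,-d2],o2-o1,rcond=None)[0]
    a,b=o1+d1*t[0],o2+d2*t[1]; return (a+b)/2,np.linalg.norm(a-b)
def pix(p,X):
    T=np.linalg.inv(np.array(p['world_from_camera']));c=np.atleast_2d(X)@T[:3,:3].T+T[:3,3]
    s=c[:,:2]/c[:,2:];s=s*(1+p['k1']*(s**2).sum(1,keepdims=True));return s*[p['fx'],p['fy']]+[p['cx'],p['cy']]
def tool(target,yaw_deg=None):
    "shift (cm, tool axes) to bring TCP to target, and current tool axes"
    o=r.get_obs();M=R.from_rotvec(o['orientation']).as_matrix()
    return np.round((np.array(target)-o['tcp_pos'])@M*100,2),M
E
python3 - <<'E'
from h import *
S=r.camera_params('scene');D=r.camera_params('side')
for n,a,b in [('cup2',(183,296),(392,268)),('cup1',(220,272),(359,245)),('base',(283,133),(177,207)),('post',(252,241),(324,224)),('dieL',(175,235),(305,300)),('dieR',(213,215),(278,269)),('mallet',(293,321),(382,214)),('bedend1',(157,310),(388,315)),('bedend2',(185,340),(413,288)),('coast',(270,152),(181,230))]:
    X,e=tri(S,a,D,b);print(n,X.round(3),round(e,4))
a=cv2.imread('pics/scene0.png')[190:265,140:260];b=cv2.imread('pics/side0.png')[240:325,240:340]
c=cv2.imread('pics/scene0.png')[210:345,150:300]
f=lambda i,k:cv2.resize(i,None,fx=k,fy=k,interpolation=cv2.INTER_CUBIC)
A=f(a,4);B=f(b,3)
im=np.zeros((600,800,3),np.uint8);im[:300,:480]=A;im[:255,490:790]=B;C=f(c,2);im[310:310+270,:300]=C
w=cv2.imread('pics/wrist0.png');w=f(w,.7);im[305:305+w.shape[0],310:310+w.shape[1]]=w
cv2.imwrite('pics/c0.png',im)
E
```

```text
cup2 [ 0.595 -0.241  0.087] 0.0032
cup1 [ 0.597 -0.141  0.081] 0.001
base [0.346 0.277 0.072] 0.0002
post [ 0.582 -0.036  0.085] 0.0008
dieL [ 0.412 -0.145  0.032] 0.0003
dieR [ 0.426 -0.037  0.035] 0.0008
mallet [ 0.776 -0.079  0.025] 0.0024
bedend1 [ 0.541 -0.29   0.004] 0.0038
bedend2 [ 0.645 -0.284  0.008] 0.0023
coast [0.332 0.243 0.014] 0.0111
```

View pics/c0.png

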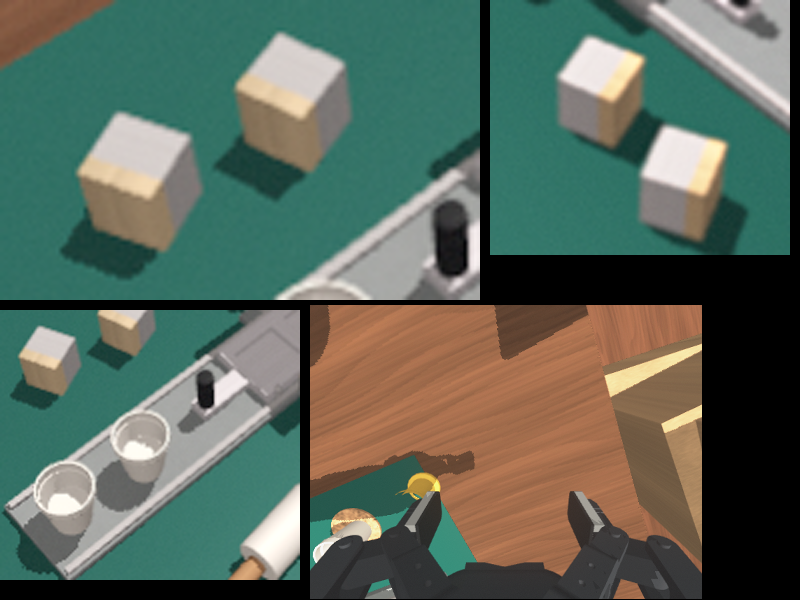

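The crop shows both dies standing with plywood towards -y (the robot's right) and their hollow side to the robot's left, and both cups upright on the bed. I'll raise the arm and go above the cups for a wrist view.

```bash
cat >> h.py <<'E'
def go(target,az=None):
    "print shift and twist for target; az = wanted world azimuth (deg) of tool y (mod 180)"
    t,M=tool(target);o=r.get_obs();a=np.degrees(np.arctan2(M[1,1],M[0,1]))
    tw=None if az is None else round((a-az+90)%180-90,1)
    print('shift',t,'twist',tw,'az now',round(a,1),'tcp',o['tcp_pos'].round(4),'clk',round(float(o['clock']),1),'w',round(float(o['grip_width']),4),'F',round(float(o['gripper_force']),1),'q7',o['joints'][6].round(2));return t
E
python3 -c "
from h import *
go([.264,.621,.40]);go([.57,-.16,.40],0)"
```

```text
shift [-1.000e-02  0.000e+00 -1.554e+01] twist None az now 67.0 tcp [0.2638 0.6208 0.2446] clk 0.1 w 0.0854 F 0.0 q7 -0.08
shift [-58.72 -59.91 -15.46] twist 67.0 az now 67.0 tcp [0.2638 0.6208 0.2446] clk 0.1 w 0.0854 F 0.0 q7 -0.08
```

move_arm:
  rows: [0, 0, -6, 0, 0, 0, -12, 0, -4, -4, -15, 0, -9, -9, -15.5, 10, -14, -14, -15.5, 20, -19, -19, -15.5, 30, -24, -24, -15.5, 40, -29, -29.5, -15.5, 50, -34, -34.5, -15.5, 60, -39, -39.5, -15.5, 67]

```text
clock: 1.4
tcp_pos: [0.4456, 0.1613, 0.4003]
orientation: [-2.227, -2.216, -0.001]
contact_force: [0.6, 1.0, -0.6]
grip_width: 0.0853
gripper_force: 0.0
```

```bash
python3 -c "
from h import *
go([.57,-.16,.40],0)"
```

```text
shift [-3.207e+01  1.260e+01  2.000e-02] twist -0.3 az now -0.3 tcp [0.4456 0.1613 0.4003] clk 1.4 w 0.0853 F 0.0 q7 -0.48
```

move_arm:
  rows: [-6, 2.5, 0, 0, -11, 4.5, 0, 0, -16, 6.5, 0, 0, -21, 8.5, 0, 0, -26, 10.5, 0, 0, -32, 12.5, 0, 0, -32, 12.5, 0, 0]

```text
clock: 2.28
tcp_pos: [0.5696, -0.1626, 0.3999]
orientation: [2.23, 2.21, -0.005]
contact_force: [-0.2, -0.1, 0.6]
grip_width: 0.0855
gripper_force: 0.0
```

```bash
python3 - <<'E'
from h import *
import json
p=r.camera_params('wrist');im=r.grab_frame('wrist');cv2.imwrite('pics/w1.png',im)
json.dump({k:np.array(v).tolist() for k,v in p.items()},open('w1.json','w'))
go([.59,-.14,.2],0)
E
```

```text
shift [ 1.99  2.04 19.97] twist -0.3 az now -0.3 tcp [ 0.5697 -0.1595  0.3998] clk 2.3 w 0.0852 F 0.0 q7 0.35
```

View pics/w1.png

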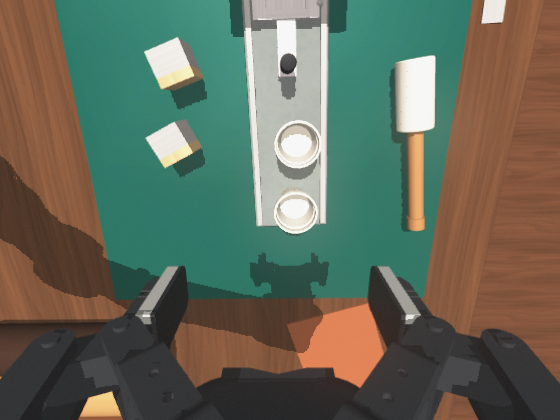

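The wrist picture (right = +x, up = +y) shows the post at (288,63), cups at (298,144) and (296,212), and the dies' tops at (170,60) and (170,140). The mallet is at (415,95).

```bash
python3 - <<'E'
from h import *
import json
p=json.load(open('w1.json'));im=cv2.imread('pics/w1.png')
hsv=cv2.cvtColor(im,cv2.COLOR_BGR2HSV)
white=((hsv[...,1]<45)&(hsv[...,2]>185)).astype(np.uint8)
for (x0,y0,x1,y1,z,n) in [(270,115,326,172,.084,'cup1'),(268,186,325,237,.084,'cup2')]:
    m=np.zeros_like(white);m[y0:y1,x0:x1]=white[y0:y1,x0:x1]
    c=max(cv2.findContours(m,0,1)[0],key=cv2.contourArea);h=cv2.convexHull(c);(cx,cy),ax,_=cv2.fitEllipse(h)
    print(n,cx,cy,ax,plane(p,[(cx,cy)],z)[0].round(4),'diam',ax[1]/p['fx']*(p['world_from_camera'][2][3]-z))
print('bed edges',plane(p,[(245,28),(258,225),(327,28),(326,222)],.018).round(4).tolist())
dark=((hsv[...,2]<60)).astype(np.uint8);m=np.zeros_like(dark);m[48:78,276:302]=dark[48:78,276:302]
c=max(cv2.findContours(m,0,1)[0],key=cv2.contourArea);print('post bb',cv2.boundingRect(c),plane(p,[(288.5,63)],.082).round(4))
# dies: non-green
for (x0,y0,x1,y1) in [(140,30,210,105),(140,112,210,178)]:
    roi=np.zeros_like(white);roi[y0:y1,x0:x1]=1
    top=((hsv[...,1]<40)&(hsv[...,2]>170)&(roi>0)).astype(np.uint8); ply=((hsv[...,0]<32)&(hsv[...,1]>50)&(hsv[...,2]>150)&(roi>0)).astype(np.uint8)
    c=max(cv2.findContours(top|ply,0,1)[0],key=cv2.contourArea);rr=cv2.minAreaRect(c);b=plane(p,cv2.boxPoints(rr),.06)
    print('die',rr,b.round(4).tolist(),'ctr',b.mean(0).round(4),'sides',np.linalg.norm(b[0]-b[1]).round(4),np.linalg.norm(b[1]-b[2]).round(4))
    print(' az',[np.degrees(np.arctan2(*(b[i+1]-b[i])[[1,0]])).round(1) for i in (0,1)],'ply ctr',plane(p,[np.argwhere(ply).mean(0)[::-1]],.06).round(4))
S=r.camera_params('scene');
s=cv2.imread('pics/scene0.png');hs=cv2.cvtColor(s,cv2.COLOR_BGR2HSV)
d=cv2.imread('pics/side0.png');hd=cv2.cvtColor(d,cv2.COLOR_BGR2HSV)
f=lambda i,k:cv2.resize(i,None,fx=k,fy=k,interpolation=cv2.INTER_CUBIC)
im=np.hstack([f(s[115:175,250:310],6.5),f(d[190:250,150:210],6.5)]);cv2.imwrite('pics/base.png',im)
E
```

```text
Traceback (most recent call last):
cv2.error: OpenCV(4.12.0) /io/opencv/modules/imgproc/src/shapedescr.cpp:361: error: (-201:Incorrect size of input array) There should be at least 5 points to fit the ellipse in function 'fitEllipseNoDirect'
```

```bash
cat > m1.py <<'E'
from h import *
import json
p=json.load(open('w1.json'));im=cv2.imread('pics/w1.png')
hsv=cv2.cvtColor(im,cv2.COLOR_BGR2HSV)
for n,a in [('cuprow',hsv[143,270:326:2]),('dieL',hsv[142,150:200:4]),('dieply',hsv[158,170:195:3]),('bed',hsv[100,270:280:3])]: print(n,a.tolist())
E
python3 m1.py
```

```text
cuprow [[43, 12, 191], [43, 12, 190], [30, 10, 237], [23, 18, 233], [19, 33, 168], [17, 34, 172], [30, 1, 247], [0, 0, 247], [0, 0, 247], [0, 0, 247], [0, 0, 247], [0, 0, 247], [0, 0, 247], [0, 0, 247], [0, 0, 247], [0, 0, 247], [0, 0, 247], [0, 0, 247], [0, 0, 247], [0, 0, 247], [0, 0, 247], [18, 33, 196], [19, 34, 181], [19, 32, 168], [19, 33, 171], [30, 1, 247], [18, 11, 238], [16, 12, 237]]
dieL [[17, 10, 241], [16, 12, 238], [16, 12, 237], [15, 11, 238], [18, 11, 239], [15, 11, 237], [16, 12, 239], [15, 11, 239], [16, 12, 238], [16, 15, 221], [18, 39, 131], [17, 94, 149], [18, 91, 148]]
dieply [[24, 70, 246], [25, 64, 246], [23, 78, 243], [24, 71, 245], [20, 91, 227], [81, 107, 79], [82, 103, 79], [82, 102, 80], [81, 104, 81]]
bed [[43, 9, 190], [45, 11, 190], [43, 9, 189], [45, 11, 190]]
```

```bash
cat > m1.py <<'E'
from h import *
import json
p=json.load(open('w1.json'));im=cv2.imread('pics/w1.png')
hsv=cv2.cvtColor(im,cv2.COLOR_BGR2HSV)
white=((hsv[...,1]<45)&(hsv[...,2]>215)).astype(np.uint8)
for (x0,y0,x1,y1,z,n) in [(270,115,323,172,.084,'cup1'),(268,186,322,237,.084,'cup2')]:
    m=np.zeros_like(white);m[y0:y1,x0:x1]=white[y0:y1,x0:x1]
    h=cv2.convexHull(np.argwhere(m)[:,::-1].astype(np.float32));(cx,cy),ax,_=cv2.fitEllipse(h)
    print(n,round(cx,1),round(cy,1),ax,plane(p,[(cx,cy)],z)[0].round(4),'diam',ax[1]/p['fx']*(p['world_from_camera'][2][3]-z))
print('bed edges',plane(p,[(245,28),(258,225),(327,28),(326,222)],.018).round(4).tolist())
dark=((hsv[...,2]<60)).astype(np.uint8);m=np.zeros_like(dark);m[48:78,276:302]=dark[48:78,276:302]
c=max(cv2.findContours(m,0,1)[0],key=cv2.contourArea);print('post bb',cv2.boundingRect(c),plane(p,[(288.5,63)],.082).round(4))
for (x0,y0,x1,y1) in [(140,30,210,105),(140,112,210,178)]:
    roi=np.zeros_like(white);roi[y0:y1,x0:x1]=1
    top=((hsv[...,1]<40)&(hsv[...,2]>212)&(roi>0)).astype(np.uint8); ply=((hsv[...,0]<32)&(hsv[...,1]>50)&(hsv[...,2]>200)&(roi>0)).astype(np.uint8)
    c=max(cv2.findContours(top|ply,0,1)[0],key=cv2.contourArea);rr=cv2.minAreaRect(c);b=plane(p,cv2.boxPoints(rr),.06)
    print('die',rr,b.round(4).tolist(),'ctr',b.mean(0).round(4),'sides',np.linalg.norm(b[0]-b[1]).round(4),np.linalg.norm(b[1]-b[2]).round(4))
    print(' az',[np.degrees(np.arctan2(*(b[i+1]-b[i])[[1,0]])).round(1) for i in (0,1)],'ply ctr',plane(p,[np.argwhere(ply).mean(0)[::-1]],.06).round(4))
s=cv2.imread('pics/scene0.png');d=cv2.imread('pics/side0.png')
f=lambda i,k:cv2.resize(i,None,fx=k,fy=k,interpolation=cv2.INTER_CUBIC)
im=np.hstack([f(s[115:175,250:310],6.5),f(d[190:250,150:210],6.5)]);cv2.imwrite('pics/base.png',im)
E
python3 m1.py
```

```text
cup1 314.2 143.3 (56.82612228393555, 81.71752166748047) [ 0.6192 -0.1392  0.084 ] diam 0.11446005490208186
cup2 302.4 208.1 (44.2022590637207, 61.49971008300781) [ 0.6045 -0.2341  0.084 ] diam 0.08614138129649701
bed edges [[0.5235, 0.0153, 0.018], [0.533, -0.2873, 0.018], [0.6403, 0.0141, 0.018], [0.6507, -0.2828, 0.018]]
post bb (281, 65, 14, 9) [[ 0.5835 -0.037   0.082 ]]
die ((169.10296630859375, 63.229698181152344), (42.038360595703125, 36.2486457824707), 65.85445404052734) [[0.3914, -0.0193, 0.06], [0.4374, -0.002, 0.06], [0.4555, -0.0487, 0.06], [0.408, -0.0673, 0.06]] ctr [ 0.4231 -0.0343  0.06  ] sides 0.0492 0.0501
 az [np.float64(20.6), np.float64(-68.8)] ply ctr [[ 0.4294 -0.051   0.06  ]]
die ((168.98529052734375, 144.80880737304688), (36.70069885253906, 32.756229400634766), 59.03623962402344) [[0.377, -0.132, 0.06], [0.4204, -0.1086, 0.06], [0.4429, -0.1536, 0.06], [0.3985, -0.1785, 0.06]] ctr [ 0.4097 -0.1432  0.06  ] sides 0.0493 0.0503
 az [np.float64(28.2), np.float64(-63.4)] ply ctr [[ 0.418  -0.1591  0.06  ]]
```

View pics/base.png

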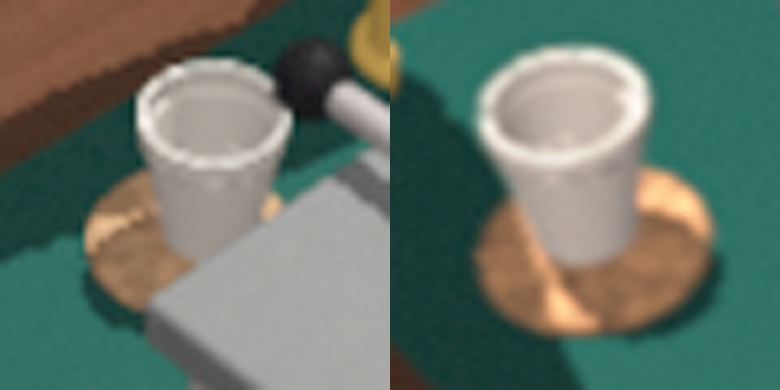

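The crops show the base cup standing upright on the coaster, with its rim centre at scene (282.5,132.1) and side (176.5,206.1).

```bash
python3 - <<'E'
from h import *
import json
p=json.load(open('w1.json'));im=cv2.imread('pics/w1.png');hsv=cv2.cvtColor(im,cv2.COLOR_BGR2HSV)
white=((hsv[...,1]<45)&(hsv[...,2]>215)).astype(np.uint8)
for (x0,y0,x1,y1,z,n) in [(270,115,330,172,.084,'cup1'),(270,186,330,237,.084,'cup2')]:
    m=np.zeros_like(white);m[y0:y1,x0:x1]=white[y0:y1,x0:x1]
    h=cv2.convexHull(np.argwhere(m)[:,::-1].astype(np.float32))[:,0]
    h=h[(h[:,0]<311)]
    (cx,cy),ax,_=cv2.fitEllipse(h)
    w=np.where(m[int(round(cy))])[0]
    print(n,len(h),round(cx,1),round(cy,1),np.round(ax,1),'row',w.min(),w.max(),plane(p,[(cx,cy)],z)[0].round(4))
S=r.camera_params('scene');D=r.camera_params('side')
print(tri(S,(282.5,132.1),D,(176.5,206.1)),plane(S,(282.5,132.1),.078),plane(D,(176.5,206.1),.078))
E
```

```text
cup1 15 297.8 143.8 [47.5 48.6] row 274 325 [ 0.5966 -0.1396  0.084 ]
cup2 14 298.1 210.5 [42.8 50.6] row 274 324 [ 0.598  -0.2377  0.084 ]
(array([0.34517107, 0.27606072, 0.07567523]), np.float64(0.0009214538906374136)) [[0.34730887 0.2737893  0.078     ]] [[0.3441131 0.274396  0.078    ]]
```

```bash
python3 - <<'E'
from h import *
S=r.camera_params('scene');D=r.camera_params('side')
print('knob',tri(S,(297,128),D,(223,156)),'spool',tri(S,(313,122),D,(140,200)))
go([.597,-.1395,.074],0)
E
```

```text
knob (array([0.46572249, 0.21330876, 0.21446694]), np.float64(0.004874520876271071)) spool (array([0.31495106, 0.43582858, 0.00347181]), np.float64(0.007093441161671226))
shift [ 2.06  2.75 32.57] twist -0.3 az now -0.3 tcp [ 0.5697 -0.1595  0.3998] clk 2.3 w 0.0852 F 0.0 q7 0.35
```

move_arm:
  rows: [1, 1.5, 6, 0, 2.05, 2.75, 12, 0, 2.05, 2.75, 18, 0, 2.05, 2.75, 24, 0, 2.05, 2.75, 28, 0, 2.05, 2.75, 31, 0, 2.05, 2.75, 32.5, 0, 2.05, 2.75, 32.5, 0]
  fingers: 1

```text
clock: 3.32
tcp_pos: [0.5974, -0.1351, 0.0749]
orientation: [-2.22, -2.221, 0.001]
contact_force: [0.2, 0.1, 1.1]
grip_width: 0.0852
gripper_force: 0.0
```

move_arm:
  rows: [0, 0, 0, 0, 0, 0, 0, 0, 0, 0, 0, 0, 0, 0, 0, 0, 0, 0, -3, 0, 0, 0, -8, 0, 0, 0, -12, 0]
  fingers: 0
  newtons: 20

```text
clock: 4.2
tcp_pos: [0.598, -0.1364, 0.1975]
orientation: [2.221, 2.22, 0.002]
contact_force: [-0.1, 0.1, -0.7]
grip_width: 0.0637
gripper_force: 23.4
```

```bash
python3 - <<'E'
from h import *
go([.44,.05,.22],0);go([.3455,.2745,.22],0)
p=r.camera_params('wrist');cv2.imwrite('pics/w2.png',r.grab_frame('wrist'))
E
```

```text
shift [ 18.63 -15.81  -2.28] twist -0.0 az now -0.0 tcp [ 0.598  -0.1364  0.1975] clk 4.2 w 0.0637 F 23.4 q7 0.44
shift [ 41.07 -25.28  -2.3 ] twist -0.0 az now -0.0 tcp [ 0.598  -0.1364  0.1975] clk 4.2 w 0.0637 F 23.4 q7 0.44
```

View pics/w2.png

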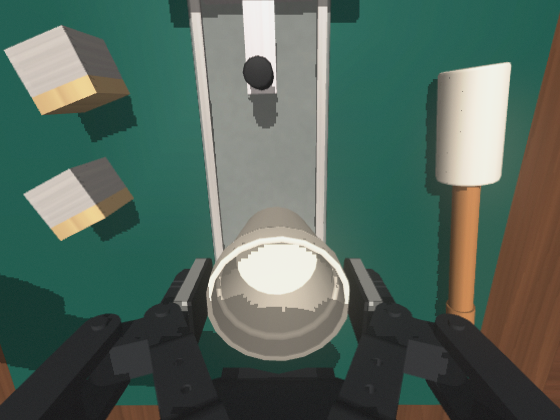

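The wrist picture shows cup 1 held level, with its rim at about (279,297).

```bash
python3 - <<'E'
from h import *
p=r.camera_params('wrist')
print(plane(p,[(279,298)],.2075))
e=plane(p,[(279,237),(279,358),(208,297),(349,297)],.2075);print(e, np.linalg.norm(e[0]-e[1]),np.linalg.norm(e[2]-e[3]))
E
```

```text
[[ 0.60037984 -0.14042295  0.2075    ]]
[[ 0.6003863  -0.11045924  0.2075    ]
 [ 0.60037198 -0.17422507  0.2075    ]
 [ 0.56851247 -0.13963268  0.2075    ]
 [ 0.63193601 -0.14010472  0.2075    ]] 0.0637658383675711 0.06342529671693826
```

move_arm:
  rows: [4, -4, -2, 0, 8, -8, -4, 0, 13, -12, -4, 0, 18, -16, -4, 0, 23, -18.5, -4, 0, 28, -21, -4, 0, 33, -23, -4, 0, 38, -24.5, -4, 0, 41.5, -25.3, -4, 0, 41.5, -25.3, -4, 0]

```text
clock: 5.5
tcp_pos: [0.344, 0.2816, 0.2355]
orientation: [-2.216, -2.226, -0.002]
contact_force: [-0.9, -1.3, -1.6]
grip_width: 0.0639
gripper_force: 23.5
```

```bash
python3 - <<'E'
from h import *
go([.3455,.279,.13],0)
p=r.camera_params('wrist');cv2.imwrite('pics/w3.png',r.grab_frame('wrist'))
S=r.camera_params('scene');D=r.camera_params('side')
a=r.grab_frame('scene');b=r.grab_frame('side')
f=lambda i,k:cv2.resize(i,None,fx=k,fy=k,interpolation=cv2.INTER_CUBIC)
im=np.hstack([f(a[60:190,230:330],4),f(b[120:250,130:230],4)]);cv2.imwrite('pics/c3.png',im)
E
```

```text
shift [-0.27  0.14 10.55] twist 0.2 az now 0.2 tcp [0.344  0.2816 0.2355] clk 5.5 w 0.0639 F 23.5 q7 -0.76
```

View pics/c3.png

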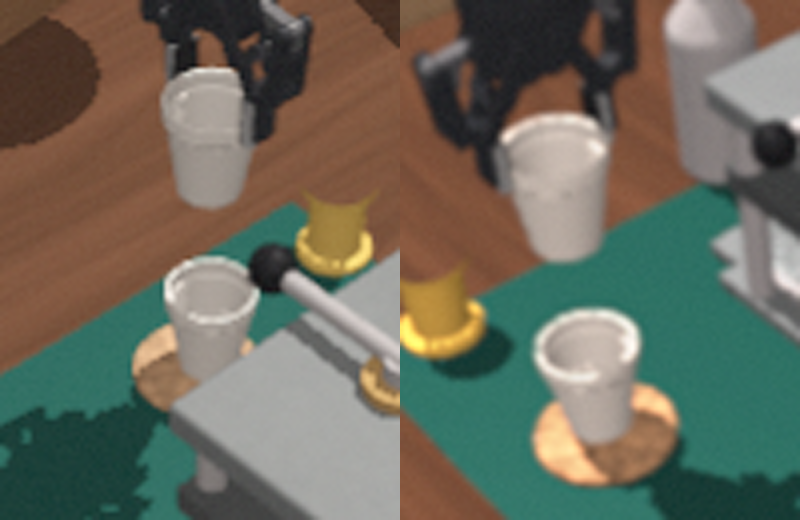

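The held cup's rim is centred at crop (205,98) in scene and (553,150) in side, and the base rim is at (211,287) and (588,346). I'll triangulate both for the relative offset.

```bash
python3 - <<'E'
from h import *
S=r.camera_params('scene');D=r.camera_params('side')
s=lambda x,y:(230+(x+.5)/4-.5,60+(y+.5)/4-.5)
d=lambda x,y:(130+(x-400+.5)/4-.5,120+(y+.5)/4-.5)
H=tri(S,s(205,98),D,d(553,150));B=tri(S,s(211,287),D,d(588,346));print(H,B)
T=np.array([.344,.2816,.2355]);print('T-H',T-H[0]); print(go([*(B[0]+T-H[0])[:2],.13]))
E
```

```text
(array([0.34254931, 0.26862345, 0.24429148]), np.float64(0.0005689244268653694)) (array([0.34469359, 0.27538192, 0.07738598]), np.float64(0.0009762350844117199))
T-H [ 0.00145069  0.01297655 -0.00879148]
shift [ 1.05  0.1  10.53] twist None az now -0.1 tcp [0.3451 0.2779 0.2353] clk 5.7 w 0.0637 F 23.5 q7 -0.76
[ 1.05  0.1  10.53]
```

move_arm:
  rows: [0.6, 0, 3, 0, 0.6, 0, 7, 0, 0.6, 0, 10, 0, 0.6, 0, 12, 0, 0.6, 0, 13, 0, 0.6, 0, 13.4, 0, 0.6, 0, 13.4, 0, 0.6, 0, 13.4, 0]

```text
clock: 6.65
tcp_pos: [0.3451, 0.2851, 0.1019]
orientation: [-2.222, -2.221, -0.002]
contact_force: [0.3, -0.3, -1.2]
grip_width: 0.0636
gripper_force: 23.4
```

```bash
python3 - <<'E'
from h import *
go([.345,.2833,.099])
a=r.grab_frame('scene');b=r.grab_frame('side')
f=lambda i,k:cv2.resize(i,None,fx=k,fy=k,interpolation=cv2.INTER_CUBIC)
im=np.hstack([f(a[90:190,230:330],4),f(b[150:250,130:230],4)]);cv2.imwrite('pics/c4.png',im)
E
```

```text
shift [-0.18 -0.01  0.29] twist None az now -0.0 tcp [0.3451 0.2851 0.1019] clk 6.7 w 0.0636 F 23.4 q7 -0.62
```

View pics/c4.png

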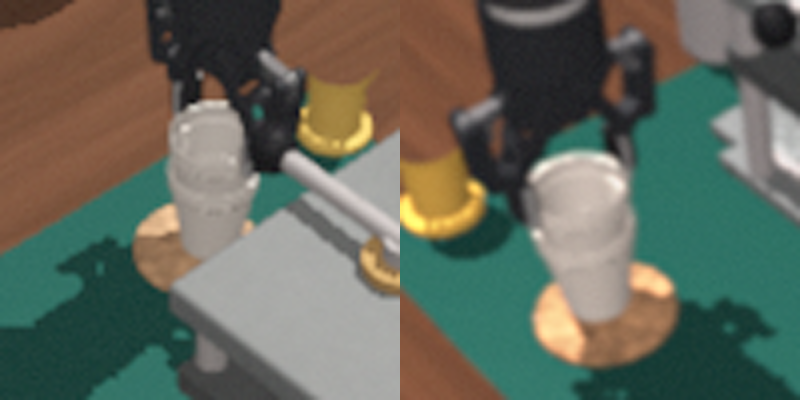

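Cup 1 is nested in the base cup in both views. I'll release, rise, and go for cup 2.

move_arm:
  rows: [0, 0, 0.3, 0, 0, 0, 0.3, 0, 0, 0, 0.3, 0, 0, 0, -3, 0, 0, 0, -8, 0, 0, 0, -14, 0, 0, 0, -18, 0, 0, 0, -18, 0]
  fingers: 1

```text
clock: 7.75
tcp_pos: [0.3462, 0.2863, 0.2843]
orientation: [-2.221, -2.22, -0.01]
contact_force: [-0.4, 0.2, -0.2]
grip_width: 0.0855
gripper_force: 0.0
```

```bash
python3 - <<'E'
from h import *
go([.44,.05,.27],0);go([.598,-.2435,.20],0)
E
```

```text
shift [-23.63   9.39   1.32] twist -0.0 az now -0.0 tcp [0.3462 0.2863 0.2843] clk 7.8 w 0.0855 F 0.0 q7 -0.8
shift [-53.02  25.17   8.21] twist -0.0 az now -0.0 tcp [0.3462 0.2863 0.2843] clk 7.8 w 0.0855 F 0.0 q7 -0.8
```

move_arm:
  rows: [-6, 1, 0, 0, -12, 2.5, 0, 0, -18, 5, 0, 0, -24, 8, 0, 0, -30, 11, 0, 0, -35, 14, 0, 0, -40, 17, 0, 0, -45, 20, 2, 0, -49, 23, 4, 0, -53, 25.2, 6, 0]

```text
clock: 9.0
tcp_pos: [0.5971, -0.2465, 0.2182]
orientation: [-2.22, -2.219, 0.003]
contact_force: [0.6, 0.2, 0.6]
grip_width: 0.0851
gripper_force: 0.0
```

move_arm:
  rows: [0, 0, 0, 0, 0, 0, 0, 0]

```text
clock: 9.25
tcp_pos: [0.5959, -0.2448, 0.2201]
orientation: [-2.221, -2.219, 0.002]
contact_force: [-0.4, -0.3, 0.6]
grip_width: 0.0856
gripper_force: 0.0
```

```bash
python3 - <<'E'
from h import *
p=r.camera_params('wrist');im=r.grab_frame('wrist');hsv=cv2.cvtColor(im,cv2.COLOR_BGR2HSV)
c=pix(p,[[.597,-.2385,.084]])[0];print(c);im=cv2.circle(im,tuple(c.astype(int)),3,(0,0,255),-1);cv2.imwrite('pics/w5.png',im)
go([.598,-.2435,.074],0)
E
```

```text
[280.10182254 192.12507156]
shift [ 0.05  0.18 14.68] twist 0.0 az now 0.0 tcp [ 0.5963 -0.2441  0.2208] clk 9.3 w 0.0856 F 0.0 q7 0.7
```

View pics/w5.png

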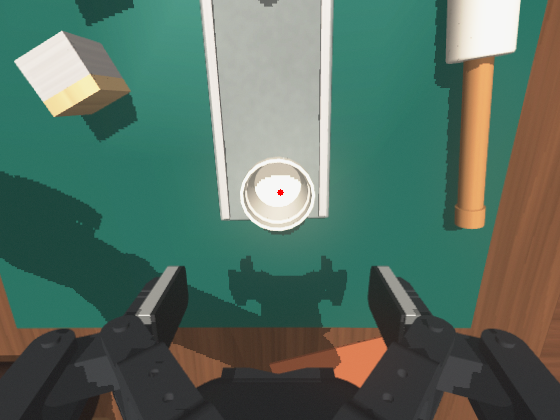

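The picture shows cup 2's rim centred at (277.5,193.5), within 2 mm of my estimate.

move_arm:
  rows: [0.1, 0, 5, 0, 0.1, 0, 10, 0, 0.1, 0, 13, 0, 0.1, 0, 14.6, 0, 0.1, 0, 14.6, 0]

```text
clock: 9.93
tcp_pos: [0.5967, -0.2431, 0.0753]
orientation: [-2.22, -2.222, -0.0]
contact_force: [0.8, 0.6, 0.0]
grip_width: 0.085
gripper_force: 0.0
```

move_arm:
  rows: [0, 0, 0, 0, 0, 0, 0, 0, 0, 0, 0, 0, 0, 0, 0, 0, 0, 0, -4, 0, 0, 0, -10, 0, 0, 0, -16, 0, 0, 0, -16, 0]
  fingers: 0
  newtons: 20

```text
clock: 10.92
tcp_pos: [0.599, -0.2463, 0.2411]
orientation: [2.216, 2.214, 0.008]
contact_force: [-0.5, 0.9, -2.2]
grip_width: 0.0639
gripper_force: 23.9
```

```bash
python3 - <<'E'
from h import *
go([.44,.05,.27],0);go([.346,.281,.27],0)
p=r.camera_params('wrist');im=r.grab_frame('wrist');hsv=cv2.cvtColor(im,cv2.COLOR_BGR2HSV)
m=((hsv[...,1]<45)&(hsv[...,2]>215)).astype(np.uint8);roi=np.zeros_like(m);roi[215:375,195:365]=m[215:375,195:365]
h=np.argwhere(roi);print(h.min(0),h.max(0));z=r.get_obs()['tcp_pos'][2]+.0095
print(plane(p,[h.mean(0)[::-1],((h[:,1].min()+h[:,1].max())/2,(h[:,0].min()+h[:,0].max())/2)],z))
cv2.imwrite('pics/w6.png',im)
E
```

```text
shift [ 29.6  -15.9   -3.13] twist -0.1 az now -0.1 tcp [ 0.599  -0.2463  0.2411] clk 10.9 w 0.0639 F 23.9 q7 0.69
shift [ 52.69 -25.32  -3.29] twist -0.1 az now -0.1 tcp [ 0.599  -0.2463  0.2411] clk 10.9 w 0.0639 F 23.9 q7 0.69
[215 205] [314 349]
[[ 0.59917012 -0.23241088  0.24745206]
 [ 0.5979584  -0.23131191  0.24745206]]
```

move_arm:
  rows: [5, -4, -2, 0, 10, -8, -3, 0, 15, -11, -3, 0, 21, -14, -3, 0, 26, -16, -3, 0, 31, -18, -3, 0, 36, -20, -3, 0, 42, -22, -3, 0, 47, -24, -3, 0, 52.3, -25.3, -3, 0]

```text
clock: 12.22
tcp_pos: [0.3418, 0.28, 0.2642]
orientation: [-2.22, -2.222, 0.003]
contact_force: [1.3, 0.4, -0.5]
grip_width: 0.064
gripper_force: 23.9
```

move_arm:
  rows: [52.3, -25.3, -3, 0]

```text
clock: 12.35
tcp_pos: [0.3157, 0.3359, 0.2673]
orientation: [2.223, 2.219, -0.003]
contact_force: [0.6, 0.0, -0.1]
grip_width: 0.064
gripper_force: 23.9
```

That second call was relative to the new pose, so the arm moved one step too far (harmless, held high). I'll return and measure.

```bash
python3 - <<'E'
from h import *
go([.345,.2775,.265],0)
E
```

```text
shift [-5.83  2.94  0.24] twist -0.1 az now -0.1 tcp [0.3157 0.3359 0.2673] clk 12.3 w 0.064 F 23.9 q7 -0.88
```

move_arm:
  rows: [-4, 2, 0, 0, -5.8, 2.9, 0, 0, -5.8, 2.9, 0, 0, -5.8, 2.9, 0, 0, -5.8, 2.9, 0, 0]

```text
clock: 12.98
tcp_pos: [0.3453, 0.2777, 0.2684]
orientation: [-2.221, -2.222, 0.0]
contact_force: [-0.1, 0.3, -0.9]
grip_width: 0.0639
gripper_force: 23.6
```

```bash
python3 - <<'E'
from h import *
a=r.grab_frame('scene');b=r.grab_frame('side')
f=lambda i,k:cv2.resize(i,None,fx=k,fy=k,interpolation=cv2.INTER_CUBIC)
im=np.hstack([f(a[50:190,230:330],4),f(b[110:250,130:230],4)]);cv2.imwrite('pics/c7.png',im)
go([.345,.2775,.265],0)
E
```

```text
shift [-0.01 -0.04  0.35] twist 0.0 az now 0.0 tcp [0.3454 0.2776 0.2685] clk 13.1 w 0.064 F 23.6 q7 -0.77
```

View pics/c7.png

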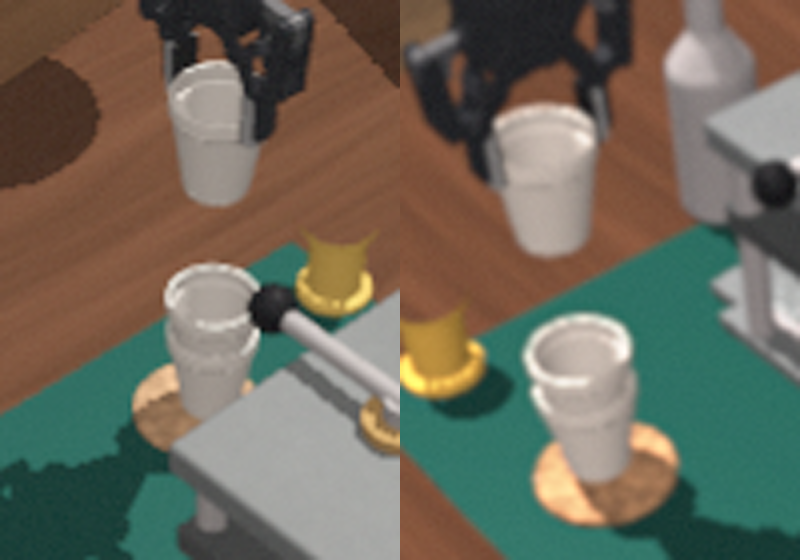

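```bash
python3 - <<'E'
from h import *
S=r.camera_params('scene');D=r.camera_params('side')
s=lambda x,y:(230+(x+.5)/4-.5,50+(y+.5)/4-.5)
d=lambda x,y:(130+(x-400+.5)/4-.5,110+(y+.5)/4-.5)
H=tri(S,s(213,93),D,d(545,138));B=tri(S,s(212,298),D,d(578,351));print(H,B)
E
```

```text
(array([0.34546841, 0.27225951, 0.27899956]), np.float64(0.001275037330690352)) (array([0.34417542, 0.27730868, 0.10554867]), np.float64(0.0028845379557175255))
```

The held cup's rim is at (.345,.272,.279) and the stack's rim at (.344,.277,.106), so I shift +0.4 cm and lower.

move_arm:
  rows: [0.4, 0, 4, 0, 0.4, 0, 8, 0, 0.4, 0, 10, 0, 0.4, 0, 12, 0, 0.4, 0, 13.2, 0, 0.4, 0, 13.7, 0, 0.4, 0, 13.7, 0, 0.4, 0, 13.7, 0]

```text
clock: 14.08
tcp_pos: [0.3459, 0.2813, 0.1319]
orientation: [-2.222, -2.221, -0.001]
contact_force: [0.9, -1.9, -0.6]
grip_width: 0.0638
gripper_force: 23.7
```

move_arm:
  rows: [0, 0, 0.2, 0, 0, 0, 0.2, 0, 0, 0, 0.2, 0, 0, 0, -3, 0, 0, 0, -8, 0, 0, 0, -14, 0, 0, 0, -18, 0, 0, 0, -18, 0]
  fingers: 1

```text
clock: 15.08
tcp_pos: [0.3469, 0.2824, 0.3144]
orientation: [-2.22, -2.22, -0.01]
contact_force: [0.3, -0.1, -0.3]
grip_width: 0.0855
gripper_force: 0.0
```

```bash
python3 - <<'E'
from h import *
# crop stack for numeric check: white mask row extents
for n,(x0,y0,x1,y1) in dict(scene=(265,90,305,165),side=(160,155,200,240)).items():
    im=r.grab_frame(n);cv2.imwrite(f'pics/{n}8.png',im);h=cv2.cvtColor(im,cv2.COLOR_BGR2HSV)
    m=(h[...,1]<40)&(h[...,2]>90)
    print(n,[(y,(w.min()+x0,w.max()+x0)) for y in range(y0,y1,4) if len(w:=np.where(m[y,x0:x1])[0])])
go([.582,-.037,.25],0)
E
```

```text
scene [(110, (np.int64(274), np.int64(292))), (114, (np.int64(272), np.int64(295))), (118, (np.int64(272), np.int64(295))), (122, (np.int64(273), np.int64(293))), (126, (np.int64(272), np.int64(291))), (130, (np.int64(272), np.int64(304))), (134, (np.int64(272), np.int64(304))), (138, (np.int64(273), np.int64(293))), (142, (np.int64(274), np.int64(304))), (146, (np.int64(275), np.int64(304))), (150, (np.int64(276), np.int64(304))), (154, (np.int64(280), np.int64(304))), (158, (np.int64(277), np.int64(304))), (162, (np.int64(273), np.int64(304)))]
side [(179, (np.int64(178), np.int64(178))), (183, (np.int64(165), np.int64(184))), (187, (np.int64(160), np.int64(186))), (191, (np.int64(160), np.int64(185))), (195, (np.int64(160), np.int64(186))), (199, (np.int64(161), np.int64(187))), (203, (np.int64(162), np.int64(188))), (207, (np.int64(163), np.int64(188))), (211, (np.int64(164), np.int64(188))), (215, (np.int64(166), np.int64(187))), (219, (np.int64(168), np.int64(185))), (223, (np.int64(172), np.int64(186))), (227, (np.int64(174), np.int64(184)))]
shift [-31.81  23.67   6.09] twist -0.0 az now -0.0 tcp [0.3454 0.281  0.3112] clk 15.2 w 0.0852 F 0.0 q7 -0.81
```

The stack stands upright on the coaster, with continuous white down the column in both views. Next, the post.

move_arm:
  rows: [-5, 3.5, 0, -0.5, -10, 7, 0, -1, -15, 11, 0, -1.5, -20, 15, 0, -1.9, -25, 19, 0, -1.9, -29, 22, 3, -1.9, -31.8, 23.8, 8, -1.9, -31.8, 23.8, 13, -1.9, -31.8, 23.8, 16, -1.9, -31.8, 23.8, 16, -1.9]

```text
clock: 16.42
tcp_pos: [0.5807, -0.0374, 0.1478]
orientation: [-2.183, -2.253, 0.01]
contact_force: [-0.1, -0.0, 1.0]
grip_width: 0.0855
gripper_force: 0.0
```

```bash
python3 - <<'E'
from h import *
p=r.camera_params('wrist');im=r.grab_frame('wrist');cv2.imwrite('pics/w9.png',im)
print('expected post px',pix(p,[[.5835,-.037,.082]]))
h=cv2.cvtColor(im,cv2.COLOR_BGR2HSV);m=(h[...,2]<60).astype(np.uint8)
n,l,s,c=cv2.connectedComponentsWithStats(m)
for i in range(1,n):
    if 100<s[i,4]<8000: print(s[i],c[i].round(1))
go([.5835,-.037,.058],1.9)
E
```

```text
expected post px [[283.74504071 230.08351234]]
[362  21  43  46 230] [371.8  50.8]
[ 445  335  115   85 5607] [507.8 386.5]
[428 389  15  31 179] [434.9 401.9]
shift [0.06 0.16 9.2 ] twist -0.1 az now 1.8 tcp [ 0.5823 -0.0375  0.15  ] clk 16.5 w 0.0856 F 0.0 q7 0.48
```

move_arm:
  rows: [0, 0.1, 4, 0, 0, 0.1, 7, 0, 0, 0.1, 9.2, 0, 0, 0.1, 9.2, 0]

```text
clock: 16.98
tcp_pos: [0.5842, -0.0369, 0.0591]
orientation: [-2.184, -2.257, 0.002]
contact_force: [-0.2, 0.6, -0.8]
grip_width: 0.0854
gripper_force: 0.0
```

move_arm:
  rows: [0, 0, 0, 0, 0, 0, 0, 0, 0, 0, 0, 0, 0, 0, 0, 0, 0, 0, 0, 0, 0, 0, 0, 0, 0, 0, 0, 0]
  fingers: 0
  newtons: 40

```text
clock: 17.85
tcp_pos: [0.584, -0.037, 0.0602]
orientation: [-2.184, -2.256, 0.0]
contact_force: [-3.7, 1.1, 8.2]
grip_width: 0.0211
gripper_force: 38.9
```

move_arm:
  rows: [-2, 0, 0, 0, -4, 0, 0, 0, -6, 0, 0, 0, -8, 0, 0, 0, -8, 0, 0, 0]

```text
clock: 18.48
tcp_pos: [0.5864, -0.1195, 0.0602]
orientation: [2.188, 2.254, -0.002]
contact_force: [-4.8, -1.9, 9.1]
grip_width: 0.0209
gripper_force: 41.7
```

move_arm:
  rows: [-1.5, 0, 0, 0, -3, 0, 0, 0, -4, 0, 0, 0, -4, 0, 0, 0]

```text
clock: 18.98
tcp_pos: [0.5876, -0.1579, 0.0602]
orientation: [-2.186, -2.256, 0.002]
contact_force: [-4.7, -2.0, 9.0]
grip_width: 0.0211
gripper_force: 41.5
```

move_arm:
  rows: [-1, 0, 0, 0, -2, 0, 0, 0, -3, 0, 0, 0, -3, 0, 0, 0]

```text
clock: 19.48
tcp_pos: [0.5885, -0.1879, 0.0602]
orientation: [-2.186, -2.256, 0.002]
contact_force: [-5.8, -1.6, 9.6]
grip_width: 0.021
gripper_force: 41.5
```

move_arm:
  rows: [-1, 0, 0, 0, -2, 0, 0, 0, -2, 0, 0, 0]

```text
clock: 19.85
tcp_pos: [0.5891, -0.2079, 0.0602]
orientation: [-2.186, -2.256, 0.002]
contact_force: [-5.9, -2.3, 8.2]
grip_width: 0.0209
gripper_force: 41.5
```

move_arm:
  rows: [-1, 0, 0, 0, -2, 0, 0, 0, -2, 0, 0, 0]

```text
clock: 20.23
tcp_pos: [0.5896, -0.228, 0.0602]
orientation: [-2.186, -2.256, 0.002]
contact_force: [-5.9, -2.6, 8.1]
grip_width: 0.0209
gripper_force: 41.5
```

move_arm:
  rows: [-1, 0, 0, 0, -2, 0, 0, 0, -2, 0, 0, 0]

```text
clock: 20.6
tcp_pos: [0.5902, -0.2481, 0.0602]
orientation: [-2.186, -2.256, 0.003]
contact_force: [-5.7, -2.7, 7.8]
grip_width: 0.021
gripper_force: 41.5
```

```bash
python3 - <<'E'
from h import *
a=r.grab_frame('scene');b=r.grab_frame('side')
f=lambda i,k:cv2.resize(i,None,fx=k,fy=k,interpolation=cv2.INTER_CUBIC)
im=np.hstack([f(a[160:360,140:340],2),f(b[150:350,230:430],2)]);cv2.imwrite('pics/c10.png',im)
E
```

```text
(no output)
```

View pics/c10.png

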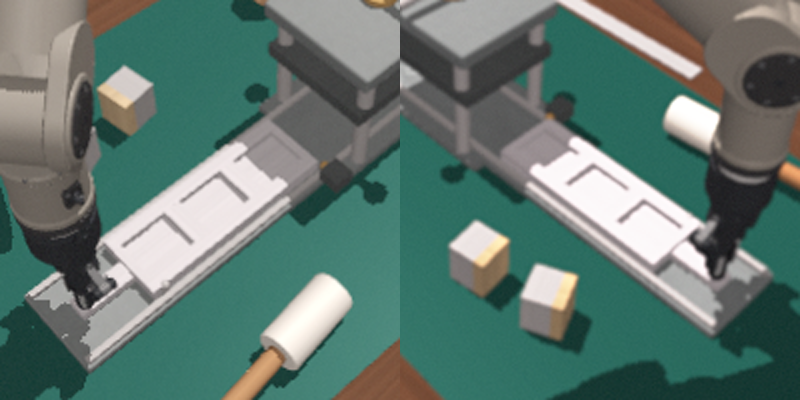

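The picture shows the carriage nearly out: two lit pockets plus a third in the head's shadow, and two dies still standing. I'll keep pulling until it stops.

move_arm:
  rows: [-1, 0, 0, 0, -1.5, 0, 0, 0, -1.5, 0, 0, 0]

```text
clock: 21.08
tcp_pos: [0.5906, -0.2603, 0.0602]
orientation: [-2.182, -2.255, -0.001]
contact_force: [-7.8, 4.4, 12.5]
grip_width: 0.0209
gripper_force: 42.2
```

move_arm:
  rows: [-0.5, 0, 0, 0, -1, 0, 0, 0, -1, 0, 0, 0]

```text
clock: 21.45
tcp_pos: [0.5907, -0.2611, 0.0595]
orientation: [-2.167, -2.249, -0.013]
contact_force: [-13.7, 25.5, 29.1]
grip_width: 0.0209
gripper_force: 44.4
```

The carriage is at its stop (post y about -0.261). I'll ease off, release and rise.

move_arm:
  rows: [1, 0, 0, 0, 1.2, 0, 0, 0, 1.2, 0, 0, 0]

```text
clock: 21.82
tcp_pos: [0.5905, -0.2589, 0.0599]
orientation: [-2.183, -2.255, 0.001]
contact_force: [-5.7, 1.1, 8.8]
grip_width: 0.0207
gripper_force: 42.0
```

move_arm:
  rows: [0, 0, 0, 0, 0, 0, 0, 0, 0, 0, -3, 0, 0, 0, -8, 0, 0, 0, -14, 0, 3, -2, -20, 0, 7, -5, -25, 0, 12, -8, -30, 0, 14, -9, -32, 0, 14, -9, -32, 0]
  fingers: 1

```text
clock: 23.08
tcp_pos: [0.4986, -0.1187, 0.3821]
orientation: [2.174, 2.266, 0.012]
contact_force: [-0.1, 0.2, -1.1]
grip_width: 0.0855
gripper_force: 0.0
```

```bash
python3 - <<'E'
from h import *
import json
p=r.camera_params('wrist');im=r.grab_frame('wrist');cv2.imwrite('pics/w11.png',im);json.dump({k:np.array(v).tolist() for k,v in p.items()},open('w11.json','w'))
go([.5,-.12,.38],0)
E
```

```text
shift [0.05 0.19 0.06] twist 2.2 az now 2.2 tcp [ 0.4981 -0.1206  0.3806] clk 23.1 w 0.0852 F 0.0 q7 0.3
```

View pics/w11.png

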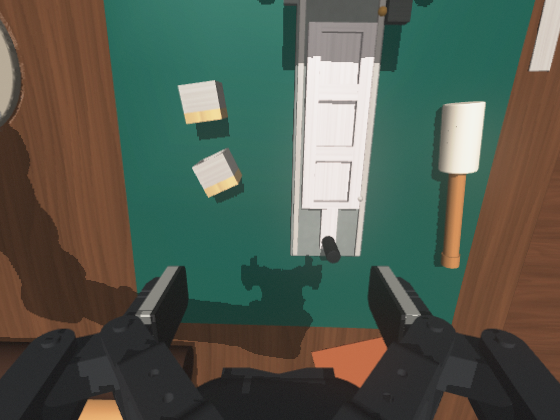

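The picture shows the post at (330,241), pockets at about (331,182), (335,124) and (341,55), and dies at (202,102) and (217,172). The upper die has been knocked round to nearly square.

```bash
cat > dies.py <<'E'
from h import *
def dies(im,p,rois,zt=.06):
    hsv=cv2.cvtColor(im,cv2.COLOR_BGR2HSV)
    for (x0,y0,x1,y1) in rois:
        roi=np.zeros(hsv.shape[:2],bool);roi[y0:y1,x0:x1]=1
        top=(hsv[...,1]<40)&(hsv[...,2]>212)&roi; ply=(hsv[...,0]<32)&(hsv[...,1]>50)&(hsv[...,2]>200)&roi
        c=max(cv2.findContours((top|ply).astype(np.uint8),0,1)[0],key=cv2.contourArea);rr=cv2.minAreaRect(c);b=plane(p,cv2.boxPoints(rr),zt)
        ctr=b.mean(0);print('die ctr',ctr.round(4),'sides',np.linalg.norm(b[0]-b[1]).round(4),np.linalg.norm(b[1]-b[2]).round(4),'az',[np.degrees(np.arctan2(*(b[i+1]-b[i])[[1,0]])).round(1) for i in (0,1)],end=' ')
        if ply.sum()>10: q=plane(p,[np.argwhere(ply).mean(0)[::-1]],zt)[0];print('ply from ctr',(q-ctr).round(4)[:2])
        else: print()
E
python3 - <<'E'
from dies import *
import json
p=json.load(open('w11.json'));im=cv2.imread('pics/w11.png')
dies(im,p,[(170,72,232,130),(185,142,248,202)])
print('post',plane(p,[(329,242)],.082),'bedcorners',plane(p,[(291,255),(362,255),(299,65),(380,60)],.018).round(4).tolist())
h=cv2.cvtColor(im,cv2.COLOR_BGR2HSV)[...,2]
# column profile through pockets along line
a,b=plane(p,[(331,182)],.0305)[0],plane(p,[(341,55)],.0305)[0]
ys=np.arange(-.24,.06,.002)
X=np.c_[.5895-(ys+.2146)*.0335,ys,np.full(len(ys),.0305)]
px=pix(p,X);print([(round(y,3),int(h[int(round(v)),int(round(u))])) for y,(u,v) in zip(ys,px) if 0<=v<420])
E
```

```text
die ctr [ 0.3916 -0.0434  0.06  ] sides 0.0482 0.0504 az [np.float64(12.6), np.float64(-79.5)] ply from ctr [ 0.0034 -0.0164]
die ctr [ 0.4092 -0.1425  0.06  ] sides 0.0479 0.0526 az [np.float64(29.2), np.float64(-62.6)] ply from ctr [ 0.0089 -0.0158]
post [[ 0.58038662 -0.23165889  0.082     ]] bedcorners [[0.53, -0.2877, 0.018], [0.6525, -0.283, 0.018], [0.5251, 0.0132, 0.018], [0.6396, 0.0242, 0.018]]
[(np.float64(-0.24), 238), (np.float64(-0.238), 238), (np.float64(-0.236), 237), (np.float64(-0.234), 237), (np.float64(-0.232), 237), (np.float64(-0.23), 236), (np.float64(-0.228), 236), (np.float64(-0.226), 236), (np.float64(-0.224), 235), (np.float64(-0.222), 235), (np.float64(-0.22), 235), (np.float64(-0.218), 234), (np.float64(-0.216), 235), (np.float64(-0.214), 235), (np.float64(-0.212), 237), (np.float64(-0.21), 237), (np.float64(-0.208), 237), (np.float64(-0.206), 236), (np.float64(-0.204), 236), (np.float64(-0.202), 236), (np.float64(-0.2), 235), (np.float64(-0.198), 235), (np.float64(-0.196), 238), (np.float64(-0.194), 238), (np.float64(-0.192), 235), (np.float64(-0.19), 23
[... 2595 characters left out ...]
1), (np.float64(0.006), 241), (np.float64(0.008), 241), (np.float64(0.01), 240), (np.float64(0.012), 240), (np.float64(0.014), 240), (np.float64(0.016), 242), (np.float64(0.018), 237), (np.float64(0.02), 152), (np.float64(0.022), 153), (np.float64(0.024), 152), (np.float64(0.026), 153), (np.float64(0.028), 150), (np.float64(0.03), 151), (np.float64(0.032), 150), (np.float64(0.034), 150), (np.float64(0.036), 154), (np.float64(0.038), 154), (np.float64(0.04), 152), (np.float64(0.042), 152), (np.float64(0.044), 152), (np.float64(0.046), 152), (np.float64(0.048), 151), (np.float64(0.05), 152), (np.float64(0.052), 151), (np.float64(0.054), 141), (np.float64(0.056), 138), (np.float64(0.058), 154)]
```

Only 4 shifts are free per move (no tilting), so the dies must be toppled onto their plywood. I'll grasp die B across its y faces, carry it to open mat, then push its top over.

```bash
python3 - <<'E'
from h import *
go([.4095,-.1425,.042],29)
E
```

```text
shift [-1.94 -9.07 33.82] twist -26.8 az now 2.2 tcp [ 0.4981 -0.1206  0.3806] clk 23.1 w 0.0852 F 0.0 q7 0.3
```

move_arm:
  rows: [-0.5, -3, 5, -9, -1, -6, 10, -18, -1.9, -9, 15, -26.8, -1.9, -9, 20, -26.8, -1.9, -9, 25, -26.8, -1.9, -9, 29, -26.8, -1.9, -9, 32, -26.8, -1.9, -9, 33.8, -26.8, -1.9, -9, 33.8, -26.8]

```text
clock: 24.25
tcp_pos: [0.4059, -0.1466, 0.0396]
orientation: [-1.605, -2.696, 0.005]
contact_force: [-0.2, -1.0, 0.0]
grip_width: 0.0856
gripper_force: 0.0
```

move_arm:
  rows: [0, 0, 0, 0, 0, 0, 0, 0, 0, 0, 0, 0, 0, 0, 0, 0, 0, 0, 0, 0, 0, 0, -3, 0, 0, 0, -6, 0, 0, 0, -6, 0]
  fingers: 0
  newtons: 40

```text
clock: 25.25
tcp_pos: [0.4091, -0.1446, 0.1027]
orientation: [1.599, 2.701, 0.003]
contact_force: [0.9, 0.0, -4.6]
grip_width: 0.0494
gripper_force: 44.5
```

```bash
python3 - <<'E'
from h import *
go([.465,-.06,.047],0)
E
```

```text
shift [4.74 8.95 5.6 ] twist 28.7 az now 28.7 tcp [ 0.4091 -0.1446  0.1027] clk 25.2 w 0.0494 F 44.5 q7 1.22
```

move_arm:
  rows: [-0.3, 3, 0, 9, -0.7, 6.5, 0, 18, -0.7, 6.5, 2, 26.8, -0.7, 6.5, 4, 26.8, -0.7, 6.5, 5.5, 26.8, -0.7, 6.5, 6, 26.8, -0.7, 6.5, 6, 26.8]

```text
clock: 26.12
tcp_pos: [0.4669, -0.1192, 0.042]
orientation: [-2.183, -2.253, -0.002]
contact_force: [-8.2, 4.6, 18.2]
grip_width: 0.0497
gripper_force: 47.0
```

move_arm:
  rows: [0, 0, 0, 0, 0, 0, 0, 0, 0, 0, 0, 0, 0, 0, -3, 0, 0, 0, -8, 0, 0, 0, -12, 0, 0, 0, -12, 0]
  fingers: 1

```text
clock: 27.0
tcp_pos: [0.4702, -0.1201, 0.1638]
orientation: [2.182, 2.255, 0.006]
contact_force: [0.6, -0.4, 0.6]
grip_width: 0.0858
gripper_force: 0.0
```

```bash
python3 - <<'E'
from dies import *
p=r.camera_params('wrist');im=r.grab_frame('wrist');cv2.imwrite('pics/w12.png',im)
print(pix(p,[[.47,-.12,.06],[.47,-.15,.06],[.44,-.12,.06],[.39,-.043,.06]]).round(0).tolist())
c=pix(p,[[.47,-.12,.06]])[0].astype(int);dies(im,p,[(c[0]-75,c[1]-75,c[0]+65,c[1]+75)])
go([.47,-.07,.06],1.9)
E
```

```text
[[278.0, 211.0], [276.0, 247.0], [239.0, 210.0], [166.0, 103.0]]
die ctr [ 0.4668 -0.1349  0.06  ] sides 0.0136 0.0485 az [np.float64(89.9), np.float64(1.8)] ply from ctr [-0.0003 -0.0004]
shift [ 4.94  0.22 10.23] twist 0.0 az now 1.9 tcp [ 0.4692 -0.1195  0.1623] clk 27.1 w 0.0851 F 0.0 q7 0.7
```

move_arm:
  rows: [5, -0.2, 0, 0, 5, -0.2, 4, 0, 5, -0.2, 8, 0, 5, -0.2, 10, 0, 5, -0.2, 10.2, 0, 5, -0.2, 10.2, 0]
  fingers: 0.4

```text
clock: 27.8
tcp_pos: [0.4645, -0.0702, 0.0595]
orientation: [-2.185, -2.257, 0.001]
contact_force: [-0.8, -0.0, -0.2]
grip_width: 0.0339
gripper_force: 0.0
```

move_arm:
  rows: [-1, 0, 0, 0, -2, 0, 0, 0, -2.8, 0, 0, 0, -3.6, 0, 0, 0, -4.4, 0, 0, 0]

```text
clock: 28.42
tcp_pos: [0.4662, -0.1142, 0.0596]
orientation: [-2.185, -2.257, -0.0]
contact_force: [0.9, 3.7, 1.8]
grip_width: 0.0341
gripper_force: 1.7
```

```bash
python3 - <<'E'
from dies import *
go([.47,-.07,.06],1.9)
b=r.grab_frame('side');a=r.grab_frame('scene')
S=r.camera_params('scene');D=r.camera_params('side');u=pix(S,[[.467,-.14,.03]])[0].astype(int);v=pix(D,[[.467,-.14,.03]])[0].astype(int);print(u,v)
f=lambda i,k:cv2.resize(i,None,fx=k,fy=k,interpolation=cv2.INTER_CUBIC)
g=lambda i,c:f(i[c[1]-70:c[1]+70,c[0]-70:c[0]+70],2.8)
cv2.imwrite('pics/c12.png',np.hstack([g(a,u),g(b,v)]))
E
```

```text
shift [ 4.41  0.52 -0.04] twist -0.0 az now 1.9 tcp [ 0.4662 -0.1142  0.0596] clk 28.4 w 0.0341 F 1.7 q7 0.86
[189 247] [320 286]
```

View pics/c12.png

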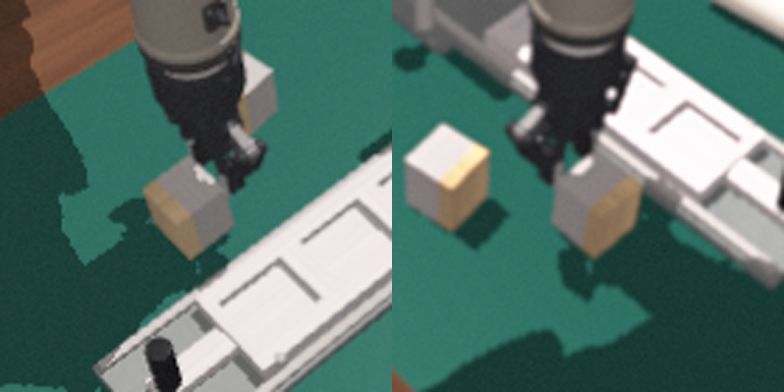

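The picture shows the die tipping towards its plywood under the push, and not sliding. I'll keep pushing.

move_arm:
  rows: [-0.7, 0, 0, 0, -1.4, 0, 0, 0, -2.1, 0, 0, 0, -2.8, 0, 0, 0, -2.8, 0, 0, 0, -2.8, 0, 0, 0]

```text
clock: 29.28
tcp_pos: [0.4669, -0.1422, 0.0594]
orientation: [2.185, 2.257, -0.001]
contact_force: [0.5, 1.0, -1.1]
grip_width: 0.0338
gripper_force: 0.3
```

move_arm:
  rows: [2, 0, 0, 0, 3, 0, -4, 0, 3, 0, -9, 0, 1, 0, -14, 0, 0, 0, -18, 0, 0, 0, -18, 0, 0, 0, -18, 0]
  fingers: 1

```text
clock: 30.15
tcp_pos: [0.4667, -0.1412, 0.2388]
orientation: [-2.184, -2.257, 0.0]
contact_force: [-0.6, -0.2, -0.1]
grip_width: 0.0858
gripper_force: 0.0
```

```bash
cat > look.py <<'E'
from dies import *
def seg(x,y,z,rad,name,vthr=150):
    "label non-green region near a world point; report brightness classes"
    p=r.camera_params('wrist');im=r.grab_frame('wrist');cv2.imwrite(f'pics/{name}.png',im)
    h=cv2.cvtColor(im,cv2.COLOR_BGR2HSV);c=pix(p,[[x,y,z]])[0];k=p['fx']/(p['world_from_camera'][2][3]-z)*rad
    ng=~((h[...,0]>65)&(h[...,0]<100)&(h[...,1]>90))
    m=np.zeros_like(ng);x0,x1,y0,y1=[int(round(t)) for t in (c[0]-k,c[0]+k,c[1]-k,c[1]+k)];y0=max(y0,0);x0=max(x0,0)
    m[y0:y1,x0:x1]=ng[y0:y1,x0:x1]
    n,l,s,ce=cv2.connectedComponentsWithStats(m.astype(np.uint8))
    i=1+np.argmax(s[1:,4]);blob=l==i;cn=max(cv2.findContours(blob.astype(np.uint8),0,1)[0],key=cv2.contourArea)
    rr=cv2.minAreaRect(cn);b=plane(p,cv2.boxPoints(rr),z)
    print('bbox px',s[i],'exp',c.round(0),'ctr',b.mean(0).round(4),'sides',np.linalg.norm(b[0]-b[1]).round(4),np.linalg.norm(b[1]-b[2]).round(4),'az',[np.degrees(np.arctan2(*(b[j+1]-b[j])[[1,0]])).round(1) for j in (0,1)])
    x,y,w,hh=s[i,:4]
    st=max(1,w//24)
    for row in range(y,y+hh,max(1,hh//24)):
        print(''.join('.' if not blob[row,cc] else ('p' if h[row,cc,1]>60 and h[row,cc,0]<35 else str(min(9,h[row,cc,2]//26))) for cc in range(x,x+w,st)))
    return p,im
E
python3 -c "
from look import *
go([.47,-.175,.2],1.9)
seg(.467,-.175,.05,.07,'w13')"
```

```text
shift [-3.39  0.22  3.88] twist 0.0 az now 1.9 tcp [ 0.4667 -0.1412  0.2388] clk 30.1 w 0.0858 F 0.0 q7 0.62
bbox px [ 315  145   33  140 3325] exp [278. 215.] ctr [ 0.524  -0.1786  0.05  ] sides 0.0316 0.1582 az [np.float64(1.9), np.float64(-84.2)]
..............3356637888888665433
..............3455547888888665444
.............33556468888887664445
.............33556378888886654447
.............34555478888876644448
............334554578788876544458
............335553688888866444478
............335554788888765444489
...........3345555888888765444688
...........3355636888888664444888
...........3355537888887654445898
...........3455447888887643447889
..........32455368888886544448889
..........32555378888876544458889
..........33554478888876434478899
..........34553578888866544488899
.........224553688888765644688899
.........335543788888765544444444
.........335545788888655555655666
........2245546888887656556656666
........2255547888887666666666666
........2355547888886666666666666
........2455468888876656666666666
..2222222335478888876666666666666
..2222222333378888866555666666666
..2.22222333368888743355555565565
.......23333444444433333333566666
......223333444444333333335566666
```

Largest blob was the bed; I'll restrict the region.

```bash
cat >> look.py <<'E'
def ascii(im,p,x0,y0,x1,y1,st):
    h=cv2.cvtColor(im,cv2.COLOR_BGR2HSV)
    for v in range(y0,y1,st): print(v,''.join('.' if 60<h[v,u,0]<100 and h[v,u,1]>70 else 'p' if h[v,u,1]>50 and h[v,u,0]<35 else str(min(9,h[v,u,2]//26)) for u in range(x0,x1,st)))
E
python3 -c "
from look import *
p=r.camera_params('wrist');im=cv2.imread('pics/w13.png');ascii(im,p,210,140,330,300,3)
print(pix(p,[[.467,-.15,.05],[.467,-.2,.05]]))"
```

```text
140 ........................................
143 ........................................
146 ........................................
149 ........................................
152 ........................................
155 ........................................
158 ........................................
161 ........................................
164 ........................................
167 ........................................
170 ........................................
173 .......................................3
176 .......................................3
179 .......................................3
182 ................55677777777775.........3
185 ................558888888888854........3
188 ................558888888888855........3
191 ...............5558888888888845........2
194 ...............4436666666666645........3
197 ...............88888888888888884.......3
200 ...............88888888888888884.......4
203 ...............88888888888888884.......4
206 ...............8888777888888888........4
209 ...............7888888888888888........5
212 ...............8
[... 688 characters left out ...]
.........44
260 ......................................34
263 ......................................33
266 ......................................33
269 ......................................33
272 ......................................34
275 ......................................34
278 ......................................34
281 ......................................34
284 .....................................234
287 ......................................34
290 ......................................34
293 ........................................
296 ........................................
299 ........................................
[[278.97011133 192.33139071]
 [277.38627075 236.53737488]]
```

```bash
python3 -c "
from look import *
p=r.camera_params('wrist')
print(plane(p,[(278,196),(278,229),(278,241.5),(254.5,220),(302.5,220)],.06).round(4).tolist())"
```

```text
[[0.466, -0.151, 0.06], [0.4672, -0.187, 0.06], [0.4677, -0.2012, 0.06], [0.4426, -0.1777, 0.06], [0.4922, -0.176, 0.06]]
```

The die slid instead of tipping: its plywood strip is still on the top face, y -0.151 to -0.201. New method: press closed fingertips on the top at the plywood edge and drag along the toppling arc, so the press adds base friction.

```bash
python3 -c "
from h import *
go([.467,-.208,.12],1.9);go([.467,-.208,.066],1.9)"
```

```text
shift [-6.69 -0.14 11.84] twist 0.0 az now 1.9 tcp [ 0.4664 -0.1411  0.2384] clk 30.2 w 0.0853 F 0.0 q7 0.62
shift [-6.69 -0.13 17.24] twist 0.0 az now 1.9 tcp [ 0.4664 -0.1411  0.2384] clk 30.2 w 0.0853 F 0.0 q7 0.62
```

move_arm:
  rows: [-4, -0.1, 4, 0, -6.7, -0.1, 9, 0, -6.7, -0.1, 12, 0, -6.7, -0.1, 14, 0, -6.7, -0.1, 15.5, 0, -6.7, -0.1, 16.4, 0, -6.7, -0.1, 16.8, 0, -6.7, -0.1, 17.2, 0, -6.7, -0.1, 17.2, 0]
  fingers: 0

```text
clock: 31.32
tcp_pos: [0.4693, -0.2153, 0.0723]
orientation: [2.184, 2.245, 0.0]
contact_force: [-12.0, -5.1, 48.5]
grip_width: -0.0001
gripper_force: 24.2
```

move_arm:
  rows: [0, 0, -0.4, 0, -0.5, 0, -0.35, 0, -1, 0, -0.3, 0, -1.5, 0, -0.2, 0]

```text
clock: 31.82
tcp_pos: [0.4693, -0.2261, 0.0712]
orientation: [2.184, 2.253, 0.0]
contact_force: [-3.5, -3.8, 11.6]
grip_width: 0.0
gripper_force: 5.5
```

```bash
python3 -c "
from look import *
p=r.camera_params('wrist');im=r.grab_frame('wrist');cv2.imwrite('pics/w14.png',im)
print(r.get_obs()['tcp_pos']);ascii(im,p,190,160,370,330,4)"
```

```text
[ 0.46920891 -0.22660358  0.07103104]
160 ........566333477777777777777773333665.......
164 ........666666666666666666666666666666.......
168 ........666666666667777777777777777777.......
172 ........777777777777777777777777777777.......
176 ........777777777777777777777777777777.......
180 ........777777777777777777777777777777.......
184 ........777777777777777777777777777777.......
188 ........577777777777777777777777777776.......
192 .........77777777777777777777777777775.......
196 .........77777777777777777777777777774.......
200 .........7777777777777777777777777777.......2
204 .........7777777777777777777777777777.......2
208 .........7777777777777777777777777777.......2
212 .........7777777777777777777777777777.......2
216 .........7777777777777777777777777777.......2
220 .........5777777777777777777777777776.......2
224 ..........777777777777777777777777775.......2
228 ..........77777777777777777777777777........2
232 ..........77777777777777777777777777........2
236 ..........pppppppppppppppppppppppppp.......22
240 ..........pppppppppppppppppppppppppp.......23
244 ........
[... 387 characters left out ...]

276 ...............122455325552222.............25
280 ...............211455214552121.............35
284 ..............1111455214553112.............35
288 ..............11115552155541112...........245
292 ..............11113462256521111...........245
296 ..............11111133263111111...........245
300 .............1111111132611111111..........235
304 ..11111......1112211122111122111......1111123
308 11111111..211111111112211111111111...11111112
312 111121111111111111111221111111111111111121212
316 111211111111111111111221111111111111111112111
320 111111111111111111111221111111111111111111111
324 111111111111111111111221111111111111111111111
328 111111111111111111111221111111111111112122111
```

```bash
cat >> look.py <<'E'
def zfit(p,l,rr,w=.05):
    "point pair l,r known width apart at equal height: return mid point"
    from scipy.optimize import brentq
    f=lambda z:np.linalg.norm(np.diff(plane(p,[l,rr],z),axis=0))-w
    z=brentq(f,-.1,p['world_from_camera'][2][3]-.02);return plane(p,[l,rr],z).mean(0).round(4)
E
python3 -c "
from look import *
p=r.camera_params('wrist');print(zfit(p,(222,170),(343,170)),zfit(p,(226,200),(338,200)),zfit(p,(229.5,252),(334.5,252)))"
```

```text
[ 0.4688 -0.1723  0.0692] [ 0.4693 -0.1872  0.0631] [ 0.4702 -0.2135  0.062 ]
```

The die is tilting (+y end at z 0.069, plywood edge at 0.062). I'll continue along the arc.

move_arm:
  rows: [-0.5, 0, 0.2, 0, -1.0, 0, 0.45, 0, -1.5, 0, 0.75, 0, -2.0, 0, 1.05, 0, -2.4, 0, 1.35, 0, -2.8, 0, 1.7, 0, -3.2, 0, 2.1, 0, -3.5, 0, 2.5, 0, -3.8, 0, 2.9, 0, -4.1, 0, 3.3, 0]

```text
clock: 33.12
tcp_pos: [0.47, -0.2644, 0.0359]
orientation: [-2.184, -2.257, -0.0]
contact_force: [0.0, -2.1, -0.4]
grip_width: 0.0002
gripper_force: 0.4
```

```bash
python3 -c "
from look import *
p=r.camera_params('wrist');im=r.grab_frame('wrist');cv2.imwrite('pics/w15.png',im)
print(r.get_obs()['tcp_pos']);ascii(im,p,190,100,370,300,5)"
```

```text
[ 0.46977962 -0.26482564  0.03566007]
100 ....................................
105 ....................................
110 ....................................
115 .....7777777888888877777777777777...
120 .....9999999999999999999999999888...
125 .....9999999999999999999999998888...
130 .....9994444444444444444444444888...
135 .....8993333333333333333333333888...
140 .....88933ppppppppppppppppp333888...
145 .....88833ppppppppppppppppp333888...
150 .....88833ppppppppppppppppp333888...
155 .....88833ppppppppppppppppp333888...
160 .....88833ppppppppppppppppp333888...
165 .....88833ppppppppppppppppp333888...
170 .....88833ppppppppppppppppp333888...
175 .....88833ppppppppppppppppp333888...
180 .....88833ppppppppppppppppp333888...
185 .....88833ppppppppppppppppp333888...
190 .....88833ppppppppppppppppp333888...
195 .....88833ppppppppppppppppp333888...
200 .....88833ppppppppppppppppp333887...
205 .....88833ppppppppppppppppp333887...
210 .....88833ppppppppppppppppp333886...
215 .....88833ppppppppppppppppp333885...
220 .....88833ppppppppppppppppp333884...
225 .....88833ppppppppppppppppp333884...
230 .....88833ppppppppppppppppp333884...
235 .....88833ppppppppppppppppp333884...
240 .....78833ppppppppppppppppp33388....
245 .....788333444444444444444433488....
250 .....588334444444444444444443488....
255 .....588344444444444444444443588....
260 ......88344444444444444444444588....
265 ......88555555555565555555555788....
270 ......88888888888888888888888888....
275 ......88888888888888888888888888....
280 ............222552255222............
285 ............222552255222............
290 ...........21115522552122...........
295 ...........22212722722212...........
```

Die B has toppled: the picture data show the hollow facing up with plywood at its bottom. I'll back off, rise, and measure it.

move_arm:
  rows: [-0.5, 0, -1, 0, -0.5, 0, -5, 0, 0, 0, -10, 0, 3, 0, -16, 0, 7, 0, -18, 0, 7, 0, -18, 0]
  fingers: 1

```text
clock: 33.92
tcp_pos: [0.4696, -0.1909, 0.2181]
orientation: [2.177, 2.265, 0.006]
contact_force: [-0.3, 0.0, -0.3]
grip_width: 0.0852
gripper_force: 0.0
```

```bash
python3 -c "
from look import *
p=r.camera_params('wrist');im=r.grab_frame('wrist');cv2.imwrite('pics/w16.png',im)
go([.47,-.23,.04],1.9)
c=pix(p,[[.467,-.225,.05]])[0].astype(int);print(c);ascii(im,p,c[0]-50,c[1]-60,c[0]+100,c[1]+60,3)"
```

```text
shift [-3.75 -0.03 17.73] twist 0.2 az now 2.1 tcp [ 0.4687 -0.1928  0.2174] clk 34.0 w 0.0851 F 0.0 q7 0.76
[274 222]
162 ...................................255885489999999
165 ...................................256885489999999
168 ...................................257885489999999
171 ...................................257884489999999
174 ...................................257884489999999
177 ...................................257884489999999
180 ..........4pppppppppppppp4.........358874489999999
183 ..........5555555555555555.........358874489999877
186 ..........5555555555555555.........448864589999999
189 ..........5555555555555555.........438864689999999
192 .........588888888888877776........438864789999999
195 .........587777788888888886........538864333333444
198 .........583pppppppppppp386........538865556666666
201 .........583pppppppppppp385.......2538855556566664
204 ..........83pppppppppppp385.......2548855556666664
207 ..........83pppppppppppp385.......2558855666666664
210 ..........83pppppppppppp384.......2568865666666656
213 ..........83pppppppppppp384.......25788555
[... 518 characters left out ...]
8777777777777788........5388555555666644
246 ..........7777777778888888........5388656666666645
249 ..................................5488666666665537
252 ..................................5588556666655538
255 ..................................5688555666555647
258 .................................25787555565655663
261 .................................23687555555655553
264 ..................................3476555555555553
267 .................................................1
270 .................................................1
273 .................................................1
276 .................................................1
279 .................................................1
```

```bash
python3 -c "
from look import *
p=r.camera_params('wrist')
c=plane(p,[(251,192),(303,192),(254,248),(301,248)],.05);print(c.round(4).tolist(),c.mean(0),np.linalg.norm(c[0]-c[1]),np.linalg.norm(c[2]-c[0]),np.degrees(np.arctan2(*(c[0]-c[2]+c[1]-c[3])[[1,0]])))
go([*c.mean(0)[:2],.036],1.9)"
```

```text
[[0.4425, -0.1961, 0.05], [0.4928, -0.1943, 0.05], [0.4462, -0.2558, 0.05], [0.4945, -0.254, 0.05]] [ 0.46899742 -0.22502901  0.05      ] 0.05033585578940323 0.05977588251056045 92.56834632951737
shift [-3.25 -0.12 18.13] twist 0.2 az now 2.1 tcp [ 0.4687 -0.1928  0.2174] clk 34.0 w 0.0851 F 0.0 q7 0.76
```

move_arm:
  rows: [-3.2, -0.1, 5, 0.2, -3.2, -0.1, 10, 0.2, -3.2, -0.1, 14, 0.2, -3.2, -0.1, 17, 0.2, -3.2, -0.1, 18.1, 0.2, -3.2, -0.1, 18.1, 0.2]

```text
clock: 34.72
tcp_pos: [0.4672, -0.2278, 0.0353]
orientation: [-2.19, -2.251, 0.001]
contact_force: [-0.1, 0.1, 0.2]
grip_width: 0.0854
gripper_force: 0.0
```

move_arm:
  rows: [0, 0, 0, 0, 0, 0, 0, 0, 0, 0, 0, 0, 0, 0, 0, 0, 0, 0, 0, 0, 0, 0, -3, 0, 0, 0, -8, 0, 0, 0, -12, 0, 0, 0, -16, 0, 0, 0, -16, 0]
  fingers: 0
  newtons: 40

```text
clock: 35.98
tcp_pos: [0.4693, -0.2273, 0.198]
orientation: [2.185, 2.251, 0.005]
contact_force: [-0.4, -0.8, -4.2]
grip_width: 0.0495
gripper_force: 44.3
```

```bash
python3 -c "
from look import *
go([.584,-.17,.196],1.9)"
```

```text
shift [ 5.39 11.63  0.26] twist -0.2 az now 1.7 tcp [ 0.4693 -0.2273  0.198 ] clk 36.0 w 0.0495 F 44.3 q7 0.86
```

move_arm:
  rows: [2, 4, 0, 0, 4, 8, 0, 0, 5.4, 11.6, 0, 0, 5.4, 11.6, 0, 0, 5.4, 11.6, 0, 0, 5.4, 11.6, 0, 0]

```text
clock: 36.72
tcp_pos: [0.5808, -0.1702, 0.195]
orientation: [-2.19, -2.251, 0.001]
contact_force: [-0.5, 0.2, -2.3]
grip_width: 0.049
gripper_force: 44.2
```

```bash
python3 -c "
from look import *
import json
p=r.camera_params('wrist');im=r.grab_frame('wrist');cv2.imwrite('pics/w17.png',im);json.dump({k:np.array(v).tolist() for k,v in p.items()},open('w17.json','w'))
go([.584,-.17,.196],1.9);print(pix(p,[[.584,-.064,.0305],[.584,.024,.0305],[.584,-.12,.0305]]))"
```

```text
shift [ 0.01  0.29 -0.07] twist -0.3 az now 1.6 tcp [ 0.5811 -0.1702  0.1953] clk 36.8 w 0.0494 F 44.2 q7 0.73
[[285.88042927  69.9177172 ]
 [290.02776866 -56.7180692 ]
 [283.68766397 137.04875445]]
```

View pics/w17.png

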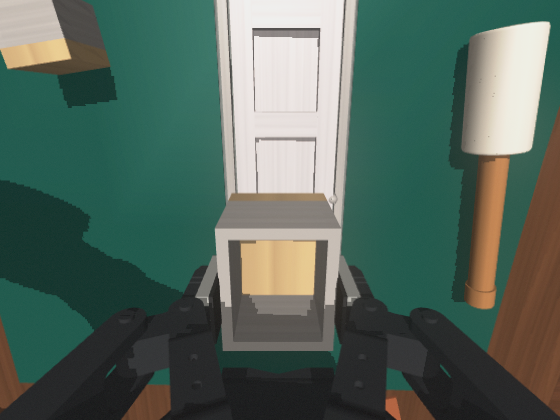

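The picture shows the die held hollow-up, pocket 1 spanning about (252–321, 28–112), pocket 0's far edge at v≈138, and die A at top left. I'll get the edges numerically.

```bash
python3 -c "
from look import *
import json
p=json.load(open('w17.json'));g=cv2.cvtColor(cv2.imread('pics/w17.png'),cv2.COLOR_BGR2GRAY).astype(int)
print('col',[(v,int(g[v,275:300].mean())) for v in list(range(20,42))+list(range(104,146))])
print('row',[(u,int(g[60:95,u].mean())) for u in list(range(226,262))+list(range(312,345))])
print('cam',np.array(p['world_from_camera'])[:3,3])
for v in (28,29,36,37,111,112,113,137,138): print(v,plane(p,[(287,v)],.0305)[0].round(4),plane(p,[(287,v)],.0205)[0].round(4))
"
```

```text
col [(20, 238), (21, 237), (22, 238), (23, 237), (24, 236), (25, 235), (26, 236), (27, 234), (28, 81), (29, 83), (30, 110), (31, 137), (32, 137), (33, 137), (34, 137), (35, 137), (36, 137), (37, 203), (38, 234), (39, 234), (40, 234), (41, 234), (104, 228), (105, 228), (106, 228), (107, 228), (108, 228), (109, 228), (110, 228), (111, 215), (112, 211), (113, 226), (114, 226), (115, 224), (116, 224), (117, 225), (118, 226), (119, 226), (120, 226), (121, 226), (122, 225), (123, 225), (124, 225), (125, 223), (126, 223), (127, 224), (128, 226), (129, 228), (130, 228), (131, 227), (132, 227), (133, 227), (134, 225), (135, 224), (136, 212), (137, 167), (138, 138), (139, 138), (140, 179), (141, 219), (142, 225), (143, 225), (144, 225), (145, 225)]
row [(226, 205), (227, 206), (228, 206), (229, 184), (230, 108), (231, 94), (232, 179), (233, 224), (234, 228), (235, 228), (236, 229), (237, 230), (238, 230), (239, 230), (240, 230), (241, 230), (242, 230), (243, 228), (244, 227), (245, 228), (246, 231), (247, 232), (248, 233), (249, 233), (250, 233), (251, 233), (252, 232), (253, 175), (254, 177),
[... 322 characters left out ...]
), (332, 229), (333, 231), (334, 231), (335, 231), (336, 231), (337, 231), (338, 226), (339, 188), (340, 134), (341, 144), (342, 187), (343, 198), (344, 197)]
cam [ 0.5781071  -0.08851536  0.32187359]
28 [ 0.5838 -0.0326  0.0305] [ 0.584  -0.0306  0.0205]
29 [ 0.5838 -0.0333  0.0305] [ 0.584  -0.0314  0.0205]
36 [ 0.584  -0.0384  0.0305] [ 0.5842 -0.0366  0.0205]
37 [ 0.584  -0.0391  0.0305] [ 0.5842 -0.0374  0.0205]
111 [ 0.5862 -0.0973  0.0305] [ 0.5865 -0.0976  0.0205]
112 [ 0.5862 -0.0982  0.0305] [ 0.5865 -0.0985  0.0205]
113 [ 0.5862 -0.099   0.0305] [ 0.5865 -0.0994  0.0205]
137 [ 0.587  -0.1199  0.0305] [ 0.5873 -0.121   0.0205]
138 [ 0.587  -0.1208  0.0305] [ 0.5873 -0.1219  0.0205]
```

```bash
python3 -c "
from look import *
import json
p=json.load(open('w17.json'))
e=plane(p,[(253,77),(318.5,77)],.0305);print(e.round(4).tolist(),e.mean(0),np.diff(e,axis=0))
# held die: top near edge corners
c=plane(p,[(217,225),(340,225),(222,350),(335,350)],.195+.015);print('die',c.round(4).tolist(),c.mean(0))
go([.5857,-.0655,.1],1.9)"
```

```text
[[0.5561, -0.0703, 0.0305], [0.6121, -0.0688, 0.0305]] [ 0.58407998 -0.06957827  0.0305    ] [[0.05598216 0.00149577 0.        ]]
die [[0.5561, -0.1342, 0.21], [0.6029, -0.1329, 0.21], [0.5564, -0.1932, 0.21], [0.6059, -0.1918, 0.21]] [ 0.58029985 -0.1630599   0.21      ]
shift [10.44  0.75  9.53] twist -0.3 az now 1.6 tcp [ 0.5811 -0.1702  0.1953] clk 36.8 w 0.0494 F 44.2 q7 0.73
```

move_arm:
  rows: [3, 0.2, 0, 0, 6, 0.4, 0, -0.3, 9.9, 0.6, 3, -0.3, 9.9, 0.6, 7, -0.3, 9.9, 0.6, 10, -0.3, 9.9, 0.6, 12, -0.3, 9.9, 0.6, 12.5, -0.3, 9.9, 0.6, 12.5, -0.3]

```text
clock: 37.78
tcp_pos: [0.5858, -0.0708, 0.0711]
orientation: [2.183, 2.258, 0.001]
contact_force: [0.5, 0.9, -3.1]
grip_width: 0.0494
gripper_force: 44.1
```

```bash
python3 -c "
from look import *
p=r.camera_params('wrist');im=r.grab_frame('wrist');cv2.imwrite('pics/w18.png',im)
go([.584,-.07,.0565],1.9)
g=cv2.cvtColor(im,cv2.COLOR_BGR2GRAY).astype(int);print('cam',np.array(p['world_from_camera'])[:3,3].round(4))
print('exp pocket corners px',pix(p,[[.557,-.032,.0305],[.613,-.032,.0305],[.584,-.032,.0305]]).round(1).tolist())
print('col',[(v,int(g[v,270:290].mean())) for v in range(90,250,2)])"
```

```text
shift [ 0.08 -0.21  1.5 ] twist 0.1 az now 2.0 tcp [ 0.5861 -0.0708  0.0715] clk 37.8 w 0.0493 F 44.1 q7 0.7
cam [0.5822 0.0109 0.1979]
exp pocket corners px [[228.5, 181.4], [331.1, 184.8], [278.1, 183.0]]
col [(90, 231), (92, 231), (94, 230), (96, 230), (98, 230), (100, 230), (102, 229), (104, 229), (106, 229), (108, 228), (110, 228), (112, 228), (114, 228), (116, 228), (118, 227), (120, 227), (122, 227), (124, 227), (126, 227), (128, 227), (130, 227), (132, 227), (134, 227), (136, 227), (138, 227), (140, 172), (142, 203), (144, 225), (146, 226), (148, 224), (150, 224), (152, 225), (154, 225), (156, 226), (158, 225), (160, 225), (162, 224), (164, 222), (166, 222), (168, 225), (170, 227), (172, 227), (174, 227), (176, 227), (178, 224), (180, 224), (182, 202), (184, 139), (186, 159), (188, 225), (190, 225), (192, 213), (194, 133), (196, 133), (198, 133), (200, 132), (202, 131), (204, 130), (206, 131), (208, 130), (210, 130), (212, 132), (214, 130), (216, 129), (218, 130), (220, 134), (222, 132), (224, 131), (226, 131), (228, 160), (230, 196), (232, 196), (234, 195), (236, 196), (238, 196), (240, 142), (242, 116), (244, 190), (246, 190), (248, 190)]
```

```bash
python3 -c "
from look import *
p=r.camera_params('wrist');im=cv2.imread('pics/w18.png');g=cv2.cvtColor(im,cv2.COLOR_BGR2GRAY).astype(int)
for v,z in ((182,.0305),(140,.0305),(192.5,.0355),(228,.0855)): print(v,z,plane(p,[(280,v)],z)[0].round(4))
for v in (186,187,197,205): print(v,[(u,int(g[v,u])) for u in list(range(215,246,2))+list(range(314,345,2))])"
```

```text
182 0.0305 [ 0.5854 -0.0314  0.0305]
140 0.0305 [ 0.5845 -0.0088  0.0305]
192.5 0.0355 [ 0.5855 -0.036   0.0355]
228 0.0855 [ 0.5851 -0.0358  0.0855]
186 [(215, 226), (217, 228), (219, 228), (221, 227), (223, 228), (225, 224), (227, 96), (229, 136), (231, 226), (233, 227), (235, 226), (237, 225), (239, 227), (241, 226), (243, 225), (245, 225), (314, 139), (316, 141), (318, 140), (320, 141), (322, 141), (324, 113), (326, 97), (328, 223), (330, 224), (332, 225), (334, 224), (336, 224), (338, 224), (340, 223), (342, 224), (344, 222)]
187 [(215, 226), (217, 228), (219, 228), (221, 227), (223, 227), (225, 224), (227, 96), (229, 136), (231, 226), (233, 226), (235, 226), (237, 225), (239, 227), (241, 227), (243, 225), (245, 225), (314, 140), (316, 141), (318, 138), (320, 139), (322, 141), (324, 112), (326, 97), (328, 224), (330, 223), (332, 225), (334, 224), (336, 224), (338, 224), (340, 223), (342, 223), (344, 223)]
197 [(215, 224), (217, 227), (219, 228), (221, 228), (223, 228), (225, 225), (227, 101), (229, 120), (231, 125), (233, 125), (235, 126), (237, 125), (239, 125), (241, 128), (243, 128), (245, 127), (314, 141), (316, 141), (318, 141), (320, 140), (322, 141), (324, 138), (326, 159), (328, 222), (330, 223), (332, 223), (334, 224), (336, 224), (338, 223), (340, 224), (342, 224), (344, 222)]
205 [(215, 222), (217, 226), (219, 227), (221, 227), (223, 227), (225, 216), (227, 129), (229, 129), (231, 129), (233, 131), (235, 130), (237, 130), (239, 130), (241, 130), (243, 130), (245, 130), (314, 131), (316, 132), (318, 131), (320, 130), (322, 131), (324, 130), (326, 131), (328, 130), (330, 219), (332, 223), (334, 224), (336, 224), (338, 223), (340, 223), (342, 223), (344, 221)]
```

Pocket and die line up in x, and y needs +1.5 mm. Lowering.

move_arm:
  rows: [0.15, 0, 0, 0, 0.15, 0, 0.5, 0, 0.15, 0, 1.0, 0, 0.15, 0, 1.3, 0, 0.15, 0, 1.5, 0, 0.15, 0, 1.5, 0, 0.15, 0, 1.5, 0]

```text
clock: 38.7
tcp_pos: [0.5851, -0.0698, 0.0572]
orientation: [-2.184, -2.258, -0.001]
contact_force: [-6.4, 1.5, 17.1]
grip_width: 0.0492
gripper_force: 46.6
```

Height 0.057 matches seating. I'll release and rise with a look.

move_arm:
  rows: [0, 0, -0.1, 0, 0, 0, -0.1, 0, 0, 0, -0.1, 0, 0, 0, -3, 0, 0, 0, -8, 0, -2, 0, -14, 0, -5, 0, -18, 0, -5, 0, -18, 0, -5, 0, -18, 0]
  fingers: 1

```text
clock: 39.83
tcp_pos: [0.5868, -0.1179, 0.2347]
orientation: [-2.181, -2.259, -0.0]
contact_force: [-0.3, -0.1, -0.9]
grip_width: 0.0857
gripper_force: 0.0
```

```bash
python3 -c "
from look import *
p=r.camera_params('wrist');im=r.grab_frame('wrist');cv2.imwrite('pics/w19.png',im)
go([.43,-.06,.2],12)
c=pix(p,[[.584,-.0655,.0705],[.584,-.1525,.0305]]).astype(int);print(c)
ascii(im,p,c[0][0]-50,c[0][1]-60,c[0][0]+50,c[0][1]+120,4)"
```

```text
shift [  6.29 -15.43   3.45] twist -10.0 az now 2.0 tcp [ 0.5865 -0.1174  0.2341] clk 39.9 w 0.0858 F 0.0 q7 0.62
[[277 134]
 [274 210]]
74 8899999999999999999999999
78 8899999999999999999999999
82 8799999999999999999999999
86 8799999999999999999999999
90 8699999999999999999999999
94 8599999999999999999999999
98 8599995555555555555599999
102 8599998888888888888899999
106 85999987666pp66ppp5899998
110 85999987pppppppppp3899998
114 85999987pppppppppp3899998
118 83999987pppppppppp3899997
122 83999988pppppppppp3899996
126 83999988pppppppppp3899996
130 84999988pppppppppp3899996
134 84999988pppppppppp3899995
138 85898988pppppppppp3899995
142 76899988pppppppppp3899894
146 77898988pppppppppp4899994
150 78898988pppppppppp4899994
154 88898988pppppppppp4899995
158 7889898855555555555899996
162 7889898877777777777899996
166 7789898888888888888899997
170 8789899655555555555999997
174 8789899755555555555899997
178 8789899979999999777998997
182 8789899888888888888898997
186 8779899999889999799798998
190 7779999999889998899898988
194 7769999999889998899798978
198 7758999899889998899898978
202 7858999899889999899898978
206 7858999899889999889898968
210 6858999899889999889898948
214 6858999899889999889898948
218 5848999899889999889898948
222 5848999899889999889899948
226 5848999899889998889899938
230 5848999899889998889899968
234 5858999888888888889899778
238 5858999777777777776899968
242 5868999888888888888899978
246 5878888889999999999899978
250 4875555665888899666655578
```

Die B is in pocket 1 with its hollow up. Now I'll test reach toward die A, which was knocked inward.

```bash
python3 -c "
from look import *
go([.395,-.044,.13],12);go([.395,-.044,.13],-78)
"
```

```text
shift [  8.01 -18.85  10.46] twist -10.0 az now 2.0 tcp [ 0.5865 -0.1174  0.2341] clk 39.9 w 0.0858 F 0.0 q7 0.62
shift [  8.01 -18.85  10.46] twist 80.0 az now 2.0 tcp [ 0.5865 -0.1174  0.2341] clk 39.9 w 0.0858 F 0.0 q7 0.62
```

move_arm:
  rows: [2, -5, 0, -3, 4, -9, 0, -6, 6, -13, 0, -10, 7, -16, 3, -10, 8, -18.8, 6, -10, 8, -18.8, 9, -10, 8, -18.8, 10.5, -10, 8, -18.8, 10.5, -10, 8, -18.8, 10.5, -10]

```text
clock: 41.0
tcp_pos: [0.3963, -0.0452, 0.1306]
orientation: [-1.977, -2.441, 0.001]
contact_force: [0.1, -0.4, -0.9]
grip_width: 0.0857
gripper_force: 0.0
```

```bash
python3 -c "
from look import *
go([.3916,-.0434,.042],12);print(r.get_obs()['joints'].round(2))
p=r.camera_params('wrist');im=r.grab_frame('wrist');cv2.imwrite('pics/w20.png',im)
c=pix(p,[[.3916,-.0434,.06]])[0].astype(int);print(c)
ascii(im,p,c[0]-75,max(0,c[1]-75),c[0]+75,c[1]+75,4)"
```

```text
shift [ 0.28 -0.42  8.86] twist -0.0 az now 12.0 tcp [ 0.3963 -0.0452  0.1306] clk 41.0 w 0.0857 F 0.0 q7 0.67
[-0.91  0.33  1.04  2.33 -0.45  0.69  0.67]
[272 224]
149 ......................................
153 ......................................
157 ......................................
161 ......................................
165 ......................................
169 ............658888877666555...........
173 ...........56488888888888865..........
177 ...........66499998898888866..........
181 ..........5645999999999996365.........
185 ..........6666666777788885466.........
189 ..........8888889888889999999.........
193 ..........8888888888888888888.........
197 ..........9999999999999999988.........
201 ..........8899999999999999999.........
205 ..........8888888888888888888.........
209 ..........8888888888888888888.........
213 ..........9889899898888888888.........
217 ..........8888888888888888887.........
221 ..........8988888888888888886.........
225 ..........8888888888889899995.........
229 ..........8888888888888888885.........
233 ..........888888888888888888..........
237 ..........ppppp9999999998888..........
241 ..........pppppppppppppppppp..........
245 ..........pppppppppppppppppp..........
249 ..........pppppppppppppppppp..........
253 ..........pppppppppppppppppp..........
257 ..........................66..........
261 ......................................
265 ......................................
269 ......................................
273 ......................................
277 ......................................
281 ......................................
285 ......................................
289 ......................................
293 ......................................
297 ......................................
```

Reach is fine here. Measuring and grasping die A.

```bash
python3 -c "
from look import *
p=r.camera_params('wrist');im=cv2.imread('pics/w20.png');h=cv2.cvtColor(im,cv2.COLOR_BGR2HSV)
m=~((h[...,0]>60)&(h[...,0]<100)&(h[...,1]>70));m[:187]=0;m[265:]=0;m[:,:220]=0;m[:,330:]=0
c=max(cv2.findContours(m.astype(np.uint8),0,1)[0],key=cv2.contourArea);rr=cv2.minAreaRect(c);b=plane(p,cv2.boxPoints(rr),.06)
print(rr,b.round(4).tolist(),b.mean(0),[np.degrees(np.arctan2(*(b[i+1]-b[i])[[1,0]])).round(1) for i in (0,1)],[np.linalg.norm(b[i+1]-b[i]).round(4) for i in (0,1)])
go([*b.mean(0)[:2],.042],None)"
```

```text
((273.0, 222.0), (70.0, 76.0), 90.0) [[0.3632, -0.0231, 0.06], [0.4113, -0.0129, 0.06], [0.4234, -0.0619, 0.06], [0.3716, -0.0729, 0.06]] [ 0.39233593 -0.04268269  0.06      ] [np.float64(12.0), np.float64(-76.1)] [np.float64(0.0492), np.float64(0.0505)]
shift [ 0.34 -0.37  8.88] twist None az now 12.0 tcp [ 0.3966 -0.0452  0.1308] clk 41.0 w 0.0853 F 0.0 q7 0.67
```

move_arm:
  rows: [0.3, -0.4, 3, 0, 0.3, -0.4, 6, 0, 0.3, -0.4, 8, 0, 0.3, -0.4, 8.9, 0, 0.3, -0.4, 8.9, 0]

```text
clock: 41.68
tcp_pos: [0.3921, -0.0432, 0.0417]
orientation: [1.978, 2.441, 0.0]
contact_force: [-0.4, 0.2, -0.7]
grip_width: 0.0852
gripper_force: 0.0
```

move_arm:
  rows: [0, 0, 0, 0, 0, 0, 0, 0, 0, 0, 0, 0, 0, 0, 0, 0, 0, 0, 0, 0, 0, 0, -3, 0, 0, 0, -6, 0, 0, 0, -6, 0]
  fingers: 0
  newtons: 40

```text
clock: 42.68
tcp_pos: [0.3929, -0.0427, 0.1027]
orientation: [1.975, 2.441, 0.005]
contact_force: [-0.0, 0.1, -3.3]
grip_width: 0.0494
gripper_force: 46.7
```

```bash
python3 -c "
from look import *
go([.467,-.15,.1],1.9)"
```

```text
shift [-12.04   5.01   0.28] twist 10.1 az now 12.0 tcp [ 0.3929 -0.0427  0.1027] clk 42.7 w 0.0494 F 46.7 q7 0.75
```

move_arm:
  rows: [-4, 1.7, 0, 4, -8, 3.4, 0, 8, -12, 5, 0, 10.1, -12, 5, 2, 10.1, -12, 5, 4, 10.1, -12, 5, 5.5, 10.1, -12, 5, 5.9, 10.1, -12, 5, 5.9, 10.1]

```text
clock: 43.68
tcp_pos: [0.4653, -0.1502, 0.0424]
orientation: [-2.185, -2.256, -0.001]
contact_force: [0.1, -0.1, -3.8]
grip_width: 0.0495
gripper_force: 46.6
```

move_arm:
  rows: [0, 0, 0, 0, 0, 0, 0, 0, 0, 0, 0, 0, 0, 0, -3, 0, 0, 0, -8, 0, 0, 0, -13, 0, 2, 0, -16, 0, 2, 0, -16, 0, 2, 0, -16, 0]
  fingers: 1

```text
clock: 44.8
tcp_pos: [0.4646, -0.13, 0.2019]
orientation: [-2.184, -2.258, 0.0]
contact_force: [0.4, 0.5, 0.2]
grip_width: 0.0853
gripper_force: 0.0
```

```bash
python3 -c "
from look import *
p=r.camera_params('wrist');im=r.grab_frame('wrist');cv2.imwrite('pics/w21.png',im)
go([.467,-.182,.066],1.9)
c=pix(p,[[.467,-.15,.06]])[0].astype(int);print(c)
ascii(im,p,c[0]-45,max(0,c[1]-45),c[0]+45,c[1]+45,2)"
```

```text
shift [-5.17  0.12 13.56] twist -0.0 az now 1.9 tcp [ 0.4643 -0.1304  0.2017] clk 44.9 w 0.0855 F 0.0 q7 0.64
[280 218]
173 .............................................
175 ...........44444444..........................
177 ..........555888777777777777766655...........
179 ..........5548888888888888888887554..........
181 .........45538888888888888888886554..........
183 .........45538888888888888888886455..........
185 .........55438888888888888888885355..........
187 .........553378888888888888888853554.........
189 ........4554466677777777777777753555.........
191 ........8888777777777777766666666666.........
193 ........78888888888888888888888888884........
195 ........7888888888888888888888888888.........
197 ........8888888888888888888888888888.........
199 ........8888888888888888888888888888.........
201 ........8888888888888888888888888888.........
203 ........7888778888888888888888888888.........
205 ........7888888888888888888888888888.........
207 ........7888888888888888888888888888.........
209 ........7888888888888888888888888888.........
211 ........788888888888888888
[... 569 characters left out ...]

235 ........ppppppppppppppppppppppppppp..........
237 ........ppppppppppppppppppppppppppp..........
239 ........ppppppppppppppppppppppppppp..........
241 ........ppppppppppppppppppppppppppp..........
243 ........................33333pppppp..........
245 .............................................
247 .............................................
249 .............................................
251 .............................................
253 .............................................
255 .............................................
257 .............................................
259 .............................................
261 .............................................
```

```bash
python3 -c "
from look import *
p=r.camera_params('wrist')
e=plane(p,[(278,243),(251,215),(306,215),(278,191)],.06);print(e.round(4).tolist())
x=(e[1]+e[2])[0]/2;go([x,e[0][1]-.007,.070],1.9)"
```

```text
[[0.4652, -0.175, 0.06], [0.4398, -0.148, 0.06], [0.4896, -0.1464, 0.06], [0.4635, -0.1247, 0.06]]
shift [-5.16 -0.11 13.17] twist -0.0 az now 1.9 tcp [ 0.4643 -0.1304  0.2017] clk 44.9 w 0.0855 F 0.0 q7 0.64
```

move_arm:
  rows: [-3, -0.1, 4, 0, -5.2, -0.1, 8, 0, -5.2, -0.1, 10.5, 0, -5.2, -0.1, 12, 0, -5.2, -0.1, 12.8, 0, -5.2, -0.1, 13.2, 0, -5.2, -0.1, 13.3, 0, -5.2, -0.1, 13.3, 0]
  fingers: 0

```text
clock: 45.85
tcp_pos: [0.4662, -0.1857, 0.0728]
orientation: [2.185, 2.251, 0.002]
contact_force: [-10.7, -1.9, 37.7]
grip_width: 0.0002
gripper_force: 18.7
```

move_arm:
  rows: [-0.5, 0, 0.05, 0, -1, 0, 0.1, 0, -1.5, 0, 0.2, 0, -2, 0, 0.4, 0, -2.5, 0, 0.65, 0, -3, 0, 0.95, 0, -3.5, 0, 1.25, 0, -3.9, 0, 1.55, 0, -4.3, 0, 1.9, 0, -4.7, 0, 2.3, 0]

```text
clock: 47.1
tcp_pos: [0.4675, -0.229, 0.0463]
orientation: [-2.184, -2.258, -0.001]
contact_force: [0.9, -1.9, -0.9]
grip_width: -0.0002
gripper_force: 0.8
```

move_arm:
  rows: [-0.3, 0, 0.4, 0, -0.6, 0, 0.8, 0, -0.9, 0, 1.2, 0, -0.9, 0, 1.2, 0]

```text
clock: 47.6
tcp_pos: [0.4672, -0.2382, 0.0341]
orientation: [-2.184, -2.257, 0.001]
contact_force: [-0.5, -1.4, -1.2]
grip_width: -0.0
gripper_force: 0.6
```

```bash
python3 -c "
from look import *
p=r.camera_params('wrist');im=r.grab_frame('wrist');cv2.imwrite('pics/w22.png',im)
print(r.get_obs()['tcp_pos']);ascii(im,p,190,80,370,300,6)"
```

```text
[ 0.46732295 -0.23810777  0.03427137]
80 ..............................
86 ..............................
92 ..............................
98 ..............................
104 ..............................
110 ..............................
116 ..............................
122 .......ppppppppppppppppp......
128 .....5555555555555555555554...
134 ....888888888888888888888888..
140 ....888888888888888888888888..
146 ....8833ppppppppppppppp34888..
152 ....88433pppppppppppppp33886..
158 ....88533pppppppppppppp33884..
164 ....88733pppppppppppppp3388...
170 ....88833pppppppppppppp3388...
176 ....88833pppppppppppppp3388...
182 ....88833pppppppppppppp3388...
188 ....58833pppppppppppppp3388...
194 .....8833pppppppppppppp3388...
200 .....8833pppppppppppppp3388...
206 .....8833ppppppppppppp33388...
212 .....8833ppppppppppppp33488...
218 .....8833ppppppppppppp33688...
224 .....8833ppppppppppppp33788...
230 .....8833ppppppppppppp33786...
236 .....8833555555555555533885...
242 .....8833555555555555543884...
248 .....883355555555555555388....
254 .....883355555555555555388....
260 .....883555555555555555388....
266 .....883555555555555555588....
272 .....888888888888888888888....
278 .....788888888888888888888....
284 ..........2255225522..........
290 ..........11352254112.........
296 .........222223222222.........
```

Die A is toppled too. Back off, rise, measure.

move_arm:
  rows: [-0.5, 0, -1, 0, -0.5, 0, -5, 0, 0, 0, -10, 0, 3, 0, -16, 0, 6, 0, -18, 0, 6, 0, -18, 0, 6, 0, -18, 0]
  fingers: 1

```text
clock: 48.52
tcp_pos: [0.4653, -0.1783, 0.2145]
orientation: [-2.184, -2.258, -0.001]
contact_force: [-0.6, -0.7, -0.3]
grip_width: 0.0853
gripper_force: 0.0
```

```bash
cat > top.py <<'E'
from look import *
import sys
p=r.camera_params('wrist');im=r.grab_frame('wrist');cv2.imwrite(f'pics/{sys.argv[1]}.png',im);h=cv2.cvtColor(im,cv2.COLOR_BGR2HSV)
c=pix(p,[[.467,-.198,.05]])[0].astype(int)
m=~((h[...,0]>60)&(h[...,0]<100)&(h[...,1]>70));m[:,c[0]+48:]=0;m[:,:c[0]-48]=0;m[:c[1]-60]=0;m[c[1]+60:]=0
# rim: bright low-sat blob (top face)
rim=m&(h[...,2]>195)&(h[...,1]<45)
for v in range(c[1]-45,c[1]+50,3):
    w=np.where(rim[v])[0]; print(v,(w.min(),w.max(),len(w)) if len(w) else None,end=' ')
print();go([.467,-.198,.036],1.9)
E
python3 top.py w23
```

```text
164 None 167 None 170 None 173 None 176 None 179 (np.int64(254), np.int64(304), 51) 182 (np.int64(254), np.int64(304), 48) 185 (np.int64(254), np.int64(304), 8) 188 (np.int64(254), np.int64(304), 8) 191 (np.int64(254), np.int64(304), 8) 194 (np.int64(254), np.int64(304), 9) 197 (np.int64(254), np.int64(304), 9) 200 (np.int64(254), np.int64(304), 10) 203 (np.int64(254), np.int64(304), 10) 206 (np.int64(254), np.int64(304), 10) 209 (np.int64(254), np.int64(304), 10) 212 (np.int64(255), np.int64(304), 9) 215 (np.int64(255), np.int64(303), 8) 218 (np.int64(255), np.int64(303), 8) 221 (np.int64(255), np.int64(303), 8) 224 (np.int64(255), np.int64(303), 8) 227 (np.int64(255), np.int64(303), 8) 230 (np.int64(255), np.int64(303), 8) 233 (np.int64(255), np.int64(303), 49) 236 None 239 None 242 None 245 None 248 None 251 None 254 None 257 None 
shift [-1.92  0.16 17.82] twist -0.1 az now 1.8 tcp [ 0.465  -0.1789  0.2142] clk 48.6 w 0.0854 F 0.0 q7 0.72
```

```bash
python3 -c "
from look import *
p=r.camera_params('wrist')
c=plane(p,[(253.7,178),(305,178),(254.7,235),(303.8,235)],.05);m=c.mean(0);print(c.round(4).tolist(),m,np.linalg.norm(c[0]-c[1]),np.linalg.norm(c[2]-c[0]),np.degrees(np.arctan2(*(c[0]-c[2]+c[1]-c[3])[[1,0]])))
go([m[0],m[1],.036],1.9)"
```

```text
[[0.4411, -0.1676, 0.05], [0.4895, -0.166, 0.05], [0.4426, -0.2261, 0.05], [0.4918, -0.2245, 0.05]] [ 0.46625386 -0.19603148  0.05      ] 0.048415345895721655 0.058529088077032075 91.80633312305432
shift [-1.72  0.09 17.82] twist -0.1 az now 1.8 tcp [ 0.465  -0.1789  0.2142] clk 48.6 w 0.0854 F 0.0 q7 0.72
```

move_arm:
  rows: [-1.5, 0.1, 5, 0, -1.5, 0.1, 10, 0, -1.5, 0.1, 14, 0, -1.5, 0.1, 17, 0, -1.5, 0.1, 17.8, 0, -1.5, 0.1, 17.8, 0]

```text
clock: 49.32
tcp_pos: [0.4665, -0.1943, 0.0364]
orientation: [-2.186, -2.255, 0.001]
contact_force: [0.2, -0.6, 0.5]
grip_width: 0.0851
gripper_force: 0.0
```

move_arm:
  rows: [0, 0, 0, 0, 0, 0, 0, 0, 0, 0, 0, 0, 0, 0, 0, 0, 0, 0, 0, 0, 0, 0, -3, 0, 0, 0, -8, 0, 0, 0, -12, 0, 0, 0, -14, 0, 0, 0, -14, 0]
  fingers: 0
  newtons: 40

```text
clock: 50.58
tcp_pos: [0.4677, -0.1928, 0.1771]
orientation: [2.183, 2.258, 0.003]
contact_force: [0.3, 1.0, -3.3]
grip_width: 0.0492
gripper_force: 44.1
```

```bash
python3 -c "
from look import *
go([.587,-.1545,.070],1.9);go([.5812,.0185,.070],1.9)"
```

```text
shift [ 3.42 12.03 10.74] twist 0.0 az now 1.9 tcp [ 0.4677 -0.1928  0.1771] clk 50.6 w 0.0492 F 44.1 q7 0.81
shift [20.73 12.03 10.74] twist 0.0 az now 1.9 tcp [ 0.4677 -0.1928  0.1771] clk 50.6 w 0.0492 F 44.1 q7 0.81
```

move_arm:
  rows: [1, 4, 0, 0, 2, 8, 0, 0, 3.4, 12, 0, 0, 3.4, 12, 4, 0, 3.4, 12, 7.5, 0, 3.4, 12, 9.5, 0, 3.4, 12, 10.6, 0, 3.4, 12, 10.7, 0, 3.4, 12, 10.7, 0]

```text
clock: 51.7
tcp_pos: [0.5865, -0.1556, 0.0704]
orientation: [2.184, 2.256, 0.001]
contact_force: [-0.8, -0.3, -2.2]
grip_width: 0.0492
gripper_force: 44.0
```

```bash
python3 -c "
from look import *
p=r.camera_params('wrist');im=r.grab_frame('wrist');cv2.imwrite('pics/w24.png',im)
go([.587,-.1545,.0565],1.9)
g=cv2.cvtColor(im,cv2.COLOR_BGR2GRAY).astype(int)
print('exp',pix(p,[[.559,-.1205,.0305],[.615,-.1205,.0305],[.587,-.1205,.0305]]).round(1).tolist())
print('col',[(v,int(g[v,270:290].mean())) for v in range(120,246,2)])
for v in (184,186,188,190,196,204): print(v,[(u,int(g[v,u])) for u in list(range(215,246,2))+list(range(310,345,2))])"
```

```text
shift [0.1  0.05 1.4 ] twist -0.0 az now 1.9 tcp [ 0.5866 -0.1555  0.0705] clk 51.8 w 0.0492 F 44.0 q7 0.81
exp [[230.6, 188.5], [332.9, 191.7], [281.8, 190.1]]
col [(120, 193), (122, 193), (124, 193), (126, 193), (128, 193), (130, 193), (132, 193), (134, 193), (136, 138), (138, 129), (140, 129), (142, 131), (144, 130), (146, 197), (148, 197), (150, 197), (152, 196), (154, 196), (156, 196), (158, 144), (160, 135), (162, 136), (164, 136), (166, 136), (168, 135), (170, 135), (172, 133), (174, 133), (176, 135), (178, 138), (180, 210), (182, 226), (184, 225), (186, 223), (188, 223), (190, 206), (192, 136), (194, 166), (196, 224), (198, 224), (200, 224), (202, 224), (204, 206), (206, 131), (208, 131), (210, 131), (212, 131), (214, 129), (216, 129), (218, 128), (220, 130), (222, 128), (224, 130), (226, 130), (228, 130), (230, 128), (232, 129), (234, 133), (236, 133), (238, 129), (240, 130), (242, 131), (244, 195)]
184 [(215, 224), (217, 227), (219, 227), (221, 228), (223, 228), (225, 227), (227, 227), (229, 227), (231, 226), (233, 227), (235, 226), (237, 225), (239, 226), (241, 226), (243,
[... 1595 characters left out ...]
), (235, 222), (237, 225), (239, 226), (241, 226), (243, 226), (245, 224), (310, 224), (312, 225), (314, 223), (316, 222), (318, 223), (320, 226), (322, 226), (324, 227), (326, 219), (328, 97), (330, 219), (332, 220), (334, 222), (336, 224), (338, 226), (340, 226), (342, 227), (344, 225)]
204 [(215, 222), (217, 226), (219, 227), (221, 226), (223, 227), (225, 227), (227, 226), (229, 203), (231, 95), (233, 201), (235, 201), (237, 205), (239, 206), (241, 206), (243, 205), (245, 204), (310, 208), (312, 208), (314, 206), (316, 205), (318, 207), (320, 209), (322, 210), (324, 228), (326, 136), (328, 97), (330, 220), (332, 221), (334, 222), (336, 224), (338, 225), (340, 226), (342, 225), (344, 223)]
```

```bash
python3 -c "
from look import *
p=r.camera_params('wrist');im=cv2.imread('pics/w24.png');g=cv2.cvtColor(im,cv2.COLOR_BGR2GRAY).astype(int)
for v,z in ((190,.0305),(204.5,.0345),(243.5,.0845)): print(v,z,plane(p,[(280,v)],z)[0].round(4))
for v in (207,210,230): print(v,[(u,int(g[v,u])) for u in list(range(221,240,1))+list(range(318,340,1))])"
```

```text
190 0.0305 [ 0.5861 -0.1204  0.0305]
204.5 0.0345 [ 0.5863 -0.1275  0.0345]
243.5 0.0845 [ 0.5858 -0.1271  0.0845]
207 [(221, 226), (222, 226), (223, 227), (224, 226), (225, 227), (226, 227), (227, 227), (228, 226), (229, 202), (230, 109), (231, 108), (232, 122), (233, 124), (234, 125), (235, 124), (236, 124), (237, 125), (238, 125), (239, 124), (318, 139), (319, 140), (320, 140), (321, 138), (322, 138), (323, 137), (324, 210), (325, 225), (326, 131), (327, 98), (328, 97), (329, 190), (330, 220), (331, 221), (332, 221), (333, 221), (334, 222), (335, 223), (336, 224), (337, 224), (338, 225), (339, 225)]
210 [(221, 226), (222, 227), (223, 226), (224, 226), (225, 226), (226, 226), (227, 226), (228, 226), (229, 227), (230, 134), (231, 123), (232, 124), (233, 124), (234, 124), (235, 124), (236, 124), (237, 124), (238, 126), (239, 124), (318, 140), (319, 138), (320, 139), (321, 138), (322, 139), (323, 138), (324, 138), (325, 208), (326, 123), (327, 97), (328, 96), (329, 217), (330, 222), (331, 220), (332, 220), (333, 221), (334, 222), (335, 223), (336, 224), (337, 224), (338, 225), (339, 226)]
230 [(221, 194), (222, 135), (223, 129), (224, 130), (225, 130), (226, 129), (227, 129), (228, 130), (229, 129), (230, 130), (231, 129), (232, 128), (233, 129), (234, 129), (235, 129), (236, 129), (237, 129), (238, 129), (239, 130), (318, 129), (319, 129), (320, 130), (321, 129), (322, 130), (323, 130), (324, 130), (325, 129), (326, 132), (327, 130), (328, 129), (329, 130), (330, 131), (331, 130), (332, 131), (333, 130), (334, 205), (335, 223), (336, 224), (337, 224), (338, 226), (339, 226)]
```

Needs +4 mm in y and about +1 mm in x, then lower.

move_arm:
  rows: [0.2, 0.05, 0, 0, 0.4, 0.1, 0, 0, 0.4, 0.1, 0.5, 0, 0.4, 0.1, 1.0, 0, 0.4, 0.1, 1.3, 0, 0.4, 0.1, 1.45, 0, 0.4, 0.1, 1.45, 0, 0.4, 0.1, 1.45, 0]

```text
clock: 52.75
tcp_pos: [0.5866, -0.1519, 0.0579]
orientation: [-2.185, -2.256, -0.003]
contact_force: [-9.9, 5.5, 29.6]
grip_width: 0.0495
gripper_force: 47.8
```

move_arm:
  rows: [0, 0, -0.1, 0, 0, 0, -0.1, 0, 0, 0, -0.1, 0, 0, 0, -3, 0, 0, 0, -8, 0, -2, 0, -14, 0, -4, 0, -18, 0, -4, 0, -18, 0, -4, 0, -18, 0]
  fingers: 1

```text
clock: 53.88
tcp_pos: [0.5878, -0.1905, 0.234]
orientation: [-2.183, -2.257, 0.0]
contact_force: [-0.5, -0.4, 0.9]
grip_width: 0.0855
gripper_force: 0.0
```

```bash
python3 -c "
from look import *
p=r.camera_params('wrist');im=r.grab_frame('wrist');cv2.imwrite('pics/w25.png',im);h=cv2.cvtColor(im,cv2.COLOR_BGR2HSV)
o=go([.5905,-.2605,.25],1.9)
c=pix(p,[[.587,-.1535,.0705],[.584,-.0655,.0705]]);print(c)
x,y=c[0].astype(int);ascii(im,p,x-50,y-110,x+50,y+60,4)"
```

```text
shift [-7.05  0.05 -1.66] twist 0.0 az now 1.9 tcp [ 0.5876 -0.19    0.2334] clk 53.9 w 0.0857 F 0.0 q7 0.72
[[279.11497783 151.79560668]
 [279.14861012  44.94948127]]
41 39999982ppppppppppp889999
45 39999982ppppppppppp889999
49 39999983ppppppppppp889999
53 39999983ppppppppppp889999
57 29999983ppppppppppp899999
61 49999983pppppppppp3899999
65 59999983ppppppppppp899999
69 59999983pppppppppp3899999
73 79999983pppppppppp3899999
77 79999983pppppppppp3899999
81 8999998888888888888899999
85 8999997777777777777799999
89 8999999555555555555999998
93 8999999555555555555899998
97 8999999555555555555899997
101 8999999555555555555899997
105 8899999555555555555899996
109 8899999998888889999999996
113 8799998888888999999999995
117 8699995555555555555599994
121 8699998888888888888899994
125 8599998677777777778899993
129 85999983pppppppppp8899993
133 85999983pppppppppp8799994
137 85999983pppppppppp8799995
141 85999983pppppppppp8699996
145 84899983pppppppppp8799997
149 84899983pppppppppp8799997
153 84899983pppppppppp8799997
157 84899984pppppppppp8799997
161 84899984pppppppppp8899998
165 85899984pppppppppp8899998
169 86899984pppppppppp8899987
173 8689998455555555548899975
177 8889998455555555558899978
181 8889998888888888888898878
185 8889888666666666657898868
189 8853333333555555333333368
193 8855555533777777335555558
197 8855565555888899665656558
201 8855556555888998665555548
205 8855555655888999665555548
209 7855555665888899655555538
```

Both dies sit hollow-up in pockets 0 and 1. I'll push the carriage home with closed fingers behind the post.

```bash
python3 -c "
from look import *
p=r.camera_params('wrist')
print('len/z',plane(p,[(279,119.5),(279,184)],.0705).round(4).tolist())
go([.5918,-.295,.055],1.9)"
```

```text
len/z [[0.5855, -0.1244, 0.0705], [0.5876, -0.1833, 0.0705]]
shift [-10.53   0.11  17.83] twist 0.0 az now 1.9 tcp [ 0.5876 -0.19    0.2334] clk 53.9 w 0.0857 F 0.0 q7 0.72
```

move_arm:
  rows: [-5, 0.1, 0, 0, -10.5, 0.1, 2, 0, -10.5, 0.1, 7, 0, -10.5, 0.1, 12, 0, -10.5, 0.1, 16, 0, -10.5, 0.1, 17.8, 0, -10.5, 0.1, 17.8, 0]
  fingers: 0

```text
clock: 54.8
tcp_pos: [0.5917, -0.2954, 0.0555]
orientation: [-2.182, -2.256, 0.002]
contact_force: [-0.5, -0.6, 0.4]
grip_width: 0.0001
gripper_force: 0.0
```

move_arm:
  rows: [1, 0, 0, 0, 2, 0, 0, 0, 3, 0, 0, 0, 4, 0, 0, 0, 5, 0, 0, 0, 6, 0, 0, 0, 7, 0, 0, 0, 8, 0, 0, 0, 8, 0, 0, 0]

```text
clock: 55.92
tcp_pos: [0.5896, -0.2139, 0.0563]
orientation: [-2.181, -2.258, -0.001]
contact_force: [-1.2, 1.8, 0.5]
grip_width: 0.0001
gripper_force: 0.0
```

```bash
python3 -c "
from look import *
p=r.camera_params('wrist');im=r.grab_frame('wrist');cv2.imwrite('pics/w26.png',im)
go([.584,-.013,.055],1.9)
ascii(im,p,215,100,345,300,5)"
```

```text
shift [20.18  0.14  0.18] twist 0.0 az now 1.9 tcp [ 0.5894 -0.2147  0.0564] clk 56.0 w 0.0 F 0.0 q7 0.91
100 33333334555555555543333333
105 33333334555555555533333333
110 33333334555555886533333333
115 65553333999988999943333555
120 56653333999999999943333555
125 55553333999999999965444555
130 55556555999999999965555555
135 55556655999999999965555555
140 55555565999999999965555555
145 55555666999999999965555555
150 55555666999999999965566655
155 55566666999999999955666655
160 55566556999999999956666555
165 55555556999999999966665555
170 56656556999999999966666665
175 56665566999999999966666565
180 55665666999999999966666555
185 55566666999999999966666655
190 55666666999999999966666665
195 65556666999856999966656666
200 66566666892222249966666666
205 66656666922222224966666666
210 55566666922222222966666666
215 56666666922222222966666666
220 55666666722222222966666665
225 55666666222222222866666665
230 56556666121111211466656665
235 56556665111121111166666665
240 66566555111222111166656666
245 66666554122222221166666666
250 56666652222222222166666656
255 56666651222222212256666666
260 66666661222221211226556666
265 66666662121111112226555555
270 66666662221111111125655555
275 66666661211111111126655555
280 66665552111111111215633655
285 65533331111111112115333355
290 63333321113311542111333333
295 33333321111422711111333333
```

The post is centred ahead of the fingers and moving. Continue.

move_arm:
  rows: [1.5, 0, 0, 0, 3, 0, 0, 0, 4.5, 0, 0, 0, 6, 0, 0, 0, 7.5, 0, 0, 0, 9, 0, 0, 0, 10.5, 0, 0, 0, 12, 0, 0, 0, 13.5, 0, 0, 0, 15, 0, 0, 0]

```text
clock: 57.22
tcp_pos: [0.5849, -0.0652, 0.0569]
orientation: [-2.185, -2.258, 0.0]
contact_force: [-1.2, -2.8, -1.9]
grip_width: -0.0001
gripper_force: 1.3
```

move_arm:
  rows: [1, 0, 0, 0, 2, 0, 0, 0, 3, 0, 0, 0, 3.5, 0, 0, 0, 3.5, 0, 0, 0]

```text
clock: 57.85
tcp_pos: [0.5841, -0.0303, 0.0571]
orientation: [-2.183, -2.258, -0.001]
contact_force: [0.5, -0.1, 0.3]
grip_width: -0.0
gripper_force: 0.0
```

move_arm:
  rows: [0.5, 0, 0, 0, 1, 0, 0, 0, 1.5, 0, 0, 0, 1.5, 0, 0, 0]

```text
clock: 58.35
tcp_pos: [0.5835, -0.0212, 0.0574]
orientation: [2.185, 2.249, -0.005]
contact_force: [1.1, -9.5, -3.6]
grip_width: 0.0004
gripper_force: 5.3
```

move_arm:
  rows: [0.4, 0, 0, 0, 0.8, 0, 0, 0, 0.8, 0, 0, 0, 0.8, 0, 0, 0]

```text
clock: 58.85
tcp_pos: [0.5833, -0.0115, 0.0573]
orientation: [2.185, 2.252, -0.003]
contact_force: [0.7, -9.1, -1.7]
grip_width: 0.0002
gripper_force: 4.5
```

move_arm:
  rows: [0.4, 0, 0, 0, 0.6, 0, 0, 0, 0.6, 0, 0, 0, 0.6, 0, 0, 0]

```text
clock: 59.35
tcp_pos: [0.5833, -0.0114, 0.0576]
orientation: [2.185, 2.242, -0.009]
contact_force: [3.3, -21.8, -8.1]
grip_width: 0.0002
gripper_force: 11.2
```

move_arm:
  rows: [0.4, 0, 0, 0, 0.6, 0, 0, 0, 0.6, 0, 0, 0, 0.6, 0, 0, 0]

```text
clock: 59.85
tcp_pos: [0.5832, -0.0113, 0.0577]
orientation: [2.185, 2.232, -0.016]
contact_force: [6.4, -35.0, -13.8]
grip_width: -0.0001
gripper_force: 17.9
```

Firm stop at -0.0113, about where home was predicted. I'll back off, rise, and check.

move_arm:
  rows: [-1, 0, 0, 0, -3, 0, 0, 0, -6, 0, -3, 0, -9, 0, -8, 0, -11, 0, -14, 0, -12, -2, -20, 0, -12, -4, -24, 0, -12, -4, -24, 0, -12, -4, -24, 0]

```text
clock: 60.98
tcp_pos: [0.5466, -0.1165, 0.2965]
orientation: [-2.182, -2.258, -0.001]
contact_force: [-0.3, 0.5, 0.0]
grip_width: -0.0002
gripper_force: 0.0
```

```bash
python3 -c "
from look import *
p=r.camera_params('wrist');im=r.grab_frame('wrist');cv2.imwrite('pics/w27.png',im);g=cv2.cvtColor(im,cv2.COLOR_BGR2GRAY).astype(int)
h=cv2.cvtColor(im,cv2.COLOR_BGR2HSV)
print(r.get_obs()['tcp_pos'],r.get_obs()['clock'])
c=pix(p,[[.5815,.0115,.082],[.5815,.0115,.026],[.579,.085,.0305]]);print(c.round(1).tolist())
x,y=c[0].astype(int);ascii(im,p,x-40,max(0,y-100),x+40,y+30,3)
for n,(x0,y0,x1,y1) in dict(scene=(265,90,305,165),side=(160,155,200,240)).items():
    im=r.grab_frame(n);cv2.imwrite(f'pics/{n}28.png',im);q=cv2.imread(f'pics/{n}8.png')
    d=np.abs(im.astype(int)-q)[y0:y1,x0:x1].max(2);print(n,'stack diff',(d>40).sum())"
```

```text
[ 0.54649189 -0.11647807  0.2959562 ] 61.025
[[318.6, 51.8], [312.6, 59.0], [315.6, -18.2]]
0 444444444777777774444444444
3 444444444777777764444444444
6 444444444777777764444444444
9 444444444777777764444444444
12 444444444777777754444444444
15 444444444777777754444444444
18 444444444777777754444444443
21 444444445777777754444444443
24 444444445777777744444444443
27 444444445777777744444444443
30 444444446777777744444444444
33 444444446777777744444444444
36 444444446777777744444444444
39 444444446777777744444444445
42 444444446777333344444444445
45 444444446773333324444444445
48 444444449973333323444444445
51 444444449923333222444444445
54 444444449513322222444444449
57 477776669112222223444776659
60 777777779112222237777777759
63 777777779111122577777777759
66 777777779611115977777777759
69 777777779763367977777777749
72 777777778555555777777777759
75 777777774444444777777777769
78 777777774444444677777777779
scene stack diff 0
side stack diff 0
```

The post's position agrees with home, the stack is unchanged, and the robot is clear of everything. Handing in.

```bash
python3 -c "
from bench import r
print(r.hand_in())"
```

```text
the job is handed in; nothing more can be done
None
```

The job is handed in, though no verdict came back: both bed cups are nested in the coaster cup, both dies present (I found two) stand cutting edge up in pockets 0 and 1, and the carriage is pushed past its bump to a firm stop. I last saw the dies just before that push; they were under the press head afterwards.

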